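# Load the tube check station and hold its lid half open

### The job

Slide the aluminium tray with the white tube rack along the bench, fully home into the front of the check station while its lid is shut. Then raise the station's blue lid by its black grip and finish holding it by that grip, still, half open at 45 degrees, so that the tubes can be inspected: the lid falls shut if let go, so do not let go at the end. Keep the tubes upright in the tray and leave the other things on the bench where they stand.

Things in the scene. Friction and masses are not known exactly. Their poses are not given: they have to be found in the camera images.
- station: White check station, fixed on the bench, 180 long (x -86 to +94), 128 wide, 72 high. Origin: on the bench, middle of the bay; x points into the bay, z up. Bay 100 wide, no floor: the tray slides on the bench. Mouth at x -86, 64 high; grey lead-in cheeks 34 high flare outward to x -117. End wall stops the tray at x +80: a tray fully home has its origin and x axis on these.
- lid (a joint): Hinge of the blue lid with clear window, rad: 0 shut (level), grows as its front edge (towards -x of the station) rises, to 1.9; 0.785 is 45 degrees. Lid 174 x 128 x 8 mm, about 0.27 kg, top surface 80 mm above the bench when shut; falls shut freely from below about 1.5.
- lid_hinge (a point): Middle of the lid's hinge axis, at x +86, z +74 mm of the station; the axis runs along the station's y. Axes as the station's.
- lid_grip (a point): Black grip on the lid near its front edge: round bar 18 mm in diameter, 36 mm long along the station's y, on a narrow post. Origin: bar centre, 30 mm above the lid's top; when shut 150 mm in front of the hinge axis and 36 mm above it. Pinched from above across its flat ends it turns between the fingers as the lid swings. Axes turn with the lid; shut, they are the station's.
- tray: Loose aluminium tray, 160 long (x) x 94 wide (y), rim 14 high, 0.22 kg, carrying the tube rack. Origin: centre of its underside; the +x end goes in first. At the -x end a 30 wide, 5 thick tongue carries an upright black grip plate, centred at x -140 mm: 40 long (x), 10 thick (y), top 61 above the bench; grip it from above across the 10 mm. It stays outside the station.
- tube_rack: White rack of capped micro tubes, 78 x 146 x 50 mm, about 0.2 kg, loose, standing on the tray's 4 mm floor with its length along the tray's x; origin at the centre of its underside, z up, its long side is its own y.
- bottle_250: Bystander: small clear bottle with blue cap and white label, 68 x 58 x 145 mm, origin at the centre of its underside; leave it alone.
- timer: Bystander: white bench timer, 47 x 68 x 66 mm, origin at the centre of its underside; leave it alone.
Things that resemble listed ones, but are neither listed nor needed, are in the scene too. Several things look just like the tube_rack: the one meant starts farthest to the robot's right.

How it is judged:
By the outcome, as a careful person would: the job done as asked, in the order asked, and still so for the second after the job is handed in, while the arm keeps its last pose, push and grip.
It also fails if it takes over 51 s, if anything falls off the work surface, if the arm or the gripper's body presses on something with over 40 N, if the wrist force passes 120 N, or if a joint passes its speed limit or range.

### The arm

A 6-joint arm with a two-finger parallel gripper is mounted at the origin on a cart in front of the work surface, level with it; the furniture and walls round the work are solid. World frame = base frame: x ahead of the robot, y to its left, z up, the work surface at z = 0. Lengths are in m, angles in degrees, forces in N, time in s.
With the tool pointing down it reaches from about 0.25 to 0.725 m from the base axis. Payload 9.7 kg.
Tool frame: the origin (TCP) lies on the centre line of the jaws, within the pads' length; the fingertips stand tip_reach ahead of it and the grasp point (between the pads) lies 2 mm behind it (tip_reach is the distance from the TCP to the fingertips, in m); z points along the fingers, y is the direction in which the jaws open and shut (so a half turn about z gives the same grasp; the last joint's range is limited). The gripper opens to 85 mm and grips with 20 to 120 N. Pads are 22 mm wide; open, the fingers measure 114 mm over their backs; the gripper's body (76 mm by 85 mm) begins 54 mm behind the grasp point. The pads swing forward as they close: fully open they stand 13 mm farther back than shut.
Start: joints at [-63.255, 4.979, 10.078, 95.1, 0, 90], TCP at [0.248, -0.491, 0.214] pointing down, gripper open.
Joint ranges: [-179.16, 179.16], [-48.56, 103.87], [-65.8, 70.77], [-126.05, 130.52], [-82.76, 87.17], [-180, 180]. Speed limits (degrees/s): [127.2, 127.2, 147.25, 180, 180, 180].

### API

Orientations are given as [roll, pitch, yaw] about the fixed x, y, z axes, in that order (R = Rz(yaw) Ry(pitch) Rx(roll)).
In Python, from workcell import get_obs, camera, calibration, job_done, tip_reach gives the robot as it stands.
- The arm moves only by the tool apply_moves, never from a script. Its argument "rows" is a list of rows, each a list of 7 numbers: the shift along the world's x, y, z in mm, then the turn, a rotation vector about the world's x, y, z in degrees, then the closure, from 0 (fully open) to 1 (shut). A call has 1 to 20 rows; each row shifts and turns the commanded pose from where the row before left it; what a row does not reach is not made up. A row lasts 1/8 s, in which the tool goes at most 62.5 mm and 10.7 degrees, less where a joint would pass 70% of its speed; a pose out of reach is approached as far as the arm can. A call with a gripper value outside its range is refused whole. The fingers move at their own pace and stop on an object; "grip_force" is the grip in N (left out, the last holds). Time passes only in rows, so rows that do not move let the fingers close. It gives the time, the measured TCP pose, the force and the opening at its end, in the units of the state.
- get_obs(): the state, without advancing time (a new reading comes with each control period).
- camera(name): name is "side" or "top" or "wrist"; returns the picture (480x640x3 uint8, red, green, blue); there is no depth.
- calibration(name): a dict with "intrinsics" (3x3 intrinsics, pixels), "T" (4x4, takes a point from camera to world coordinates); the wrist camera has in their place "mount" (4x4, takes a point from camera to tool coordinates, whose origin is the TCP and whose axes are the flange's). Camera axes: x right, y down, z forward; pixel columns grow to the right and rows downward; lengths in m; the calibration is good to about 2 mm. A picture is of the moment at which its call begins: read the wrist's pose just before it. calibration takes no time and is no camera call.
- job_done(): hands the job in, once; it reports no verdict.
The state is a dict: "time": time; "q": joint angles; "qd": joint speeds; "joint_efforts": joint torques, N m; "ee_pos": TCP position; "tcp_rot": TCP orientation; "wrist_force": force on the tool from outside, world axes, zero at the start; "torque": the same for the moment, N m; "opening": finger opening in m.
Only numpy, scipy, OpenCV 4.12 (cv2) and the standard library are available. Lean on these libraries where they do the work, as an engineer would, in place of code of your own. Each camera call takes 0.05 s, during which the arm holds its last target.

## Working session

There is one attempt and no reset: what is moved stays moved. The work goes in short steps, Python scripts to look and compute and a tool call to move; the robot and the scene stay as the last step left them, time stands still between calls to the robot, and variables do not carry over. Pictures are saved under pics/ and viewed, and the job is handed in when it is done.

Besides the shell and the picture viewer there is one more tool, called after "Call:" in YAML: its name, and indented under it one key for each argument. apply_moves: Moves the arm, as the interface text tells. Its arguments: {"type":"object","properties":{"rows":{"type":"array","items":{"type":"array","items":{"type":"number"}}},"grip_force":{"type":"number"}},"required":["rows"]}

```bash
mkdir -p pics; ls
python3 - <<'E'
from workcell import *
import cv2
o=get_obs();print(o, tip_reach if not callable(tip_reach) else tip_reach())
for n in ("side","top","wrist"):
    cv2.imwrite(f"pics/{n}0.png",cv2.cvtColor(camera(n),cv2.COLOR_RGB2BGR)); print(n,calibration(n))
E
```

```text
pics
{'time': 0.0, 'q': array([-6.32543141e+01,  5.00974428e+00,  1.00347798e+01,  9.50996476e+01,
        7.68614631e-05,  8.99996467e+01]), 'qd': array([ 0.0071661 , -0.04276028, -0.04550967,  0.02385723, -0.0142569 ,
        0.017183  ]), 'joint_efforts': array([-3.30603802e-05, -5.20389855e+01,  4.64800358e+01,  1.62167352e-02,
        4.97034171e-05,  1.57092677e-05]), 'ee_pos': array([ 0.24740404, -0.49093168,  0.21339901]), 'tcp_rot': array([-1.79925388e+02, -7.73214753e-05,  2.67460391e+01]), 'wrist_force': array([-0.25141113,  0.3728477 , -0.19765489]), 'torque': array([-0.01339641, -0.00187042,  0.02097236]), 'opening': 0.08535426268595812} 0.017
side {'intrinsics': array([[519.60173427,   0.        , 317.50878443],
       [  0.        , 519.60173427, 238.42829918],
       [  0.        ,   0.        ,   1.        ]]), 'T': array([[ 0.84066086, -0.22997231,  0.49030812, -0.09680616],
       [-0.54096358, -0.39913632,  0.74030305, -1.11094649],
       [ 0.02545057, -0.88758264, -0.45994492,  0.72646789],
       [ 0.        ,  0.        ,  0.        ,  1.        ]])}
top {'int
[... 242 characters left out ...]
99991244,  0.00555727, -0.01200981, -0.07549321],
       [ 0.01130814, -0.11256536, -0.99357997,  1.26280909],
       [ 0.        ,  0.        ,  0.        ,  1.        ]])}
wrist {'intrinsics': array([[351.28402797,   0.        , 317.19631346],
       [  0.        , 351.28402797, 244.21054186],
       [  0.        ,   0.        ,   1.        ]]), 'mount': array([[-2.33293205e-05, -9.45423871e-01, -3.25843065e-01,
         8.45611917e-02],
       [ 9.99999980e-01,  4.32110799e-05, -1.96972449e-04,
         1.54339827e-03],
       [ 2.00302486e-04, -3.25843063e-01,  9.45423851e-01,
        -1.59837892e-01],
       [ 0.00000000e+00,  0.00000000e+00,  0.00000000e+00,
         1.00000000e+00]])}
```

View pics/side0.png

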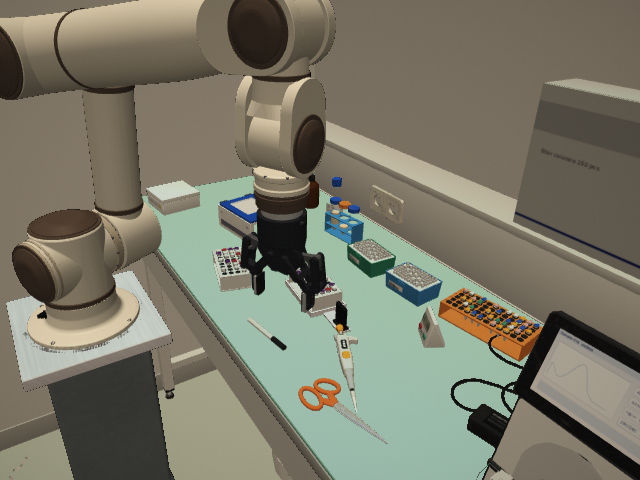

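View pics/top0.png

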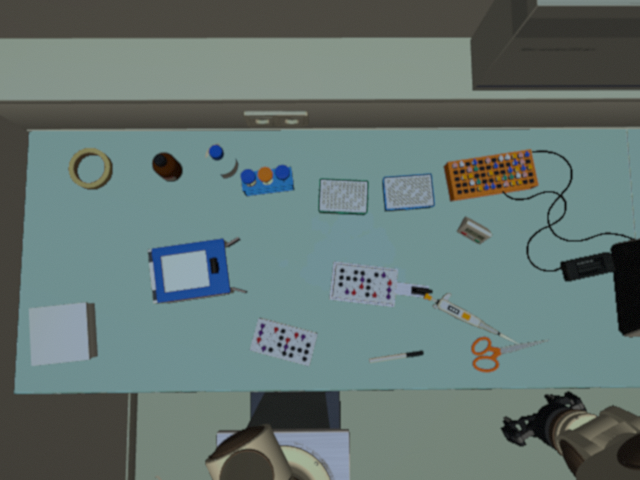

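View pics/wrist0.png

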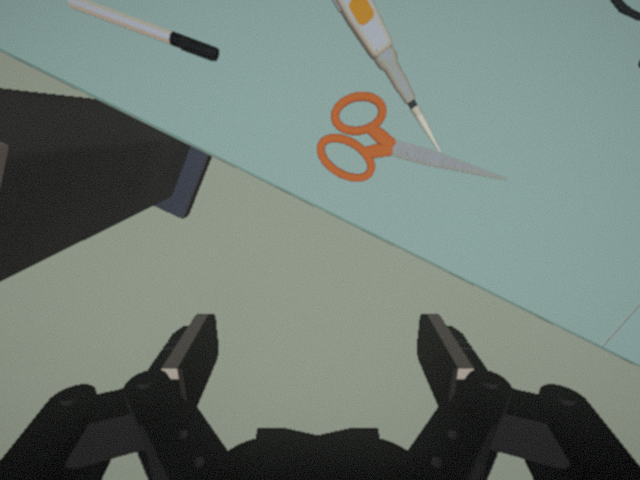

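Run:
```python
import cv2
im=cv2.imread("pics/top0.png")
cv2.imwrite("pics/c1.png",cv2.convertScaleAbs(cv2.resize(im[225:325,130:260],None,fx=6,fy=6,interpolation=cv2.INTER_CUBIC),alpha=1.4))
cv2.imwrite("pics/c2.png",cv2.convertScaleAbs(cv2.resize(im[240:370,240:450],None,fx=3.8,fy=3.8,interpolation=cv2.INTER_CUBIC),alpha=1.4))
im=cv2.imread("pics/side0.png")
cv2.imwrite("pics/c3.png",cv2.convertScaleAbs(cv2.resize(im[180:350,200:400],None,fx=3.5,fy=3.5,interpolation=cv2.INTER_CUBIC),alpha=1.4))
```

```text
(no output)
```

View pics/c1.png

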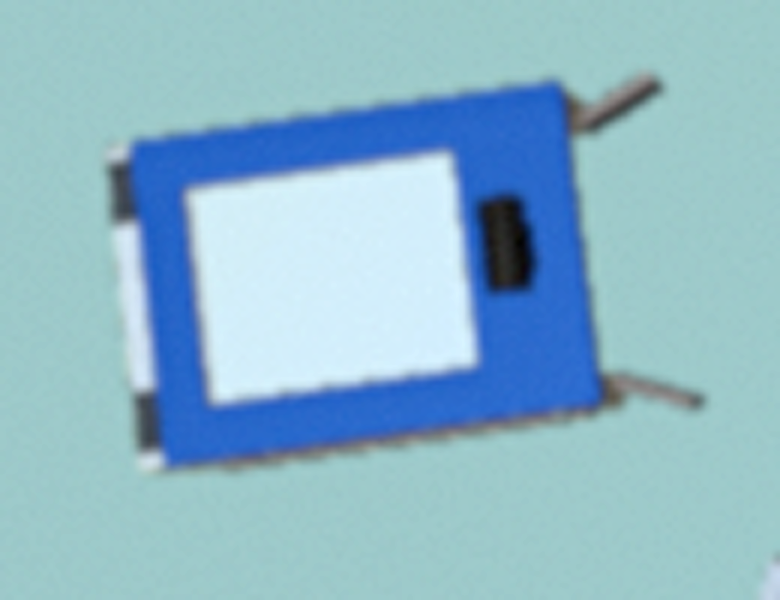

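View pics/c2.png

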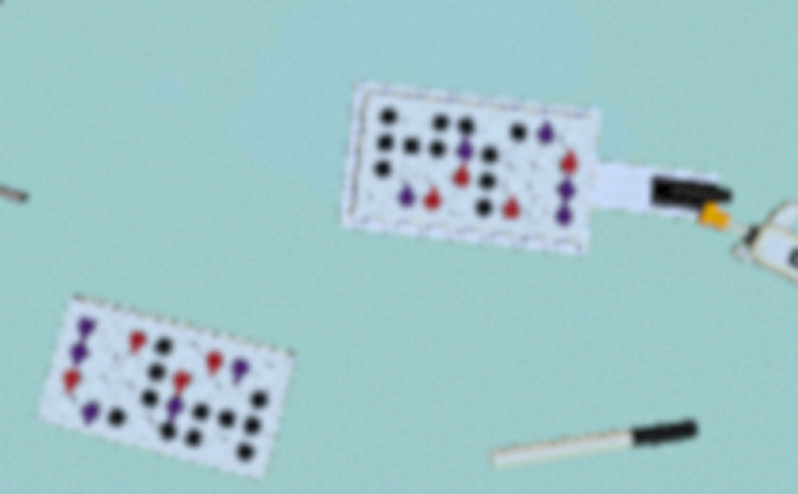

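View pics/c3.png

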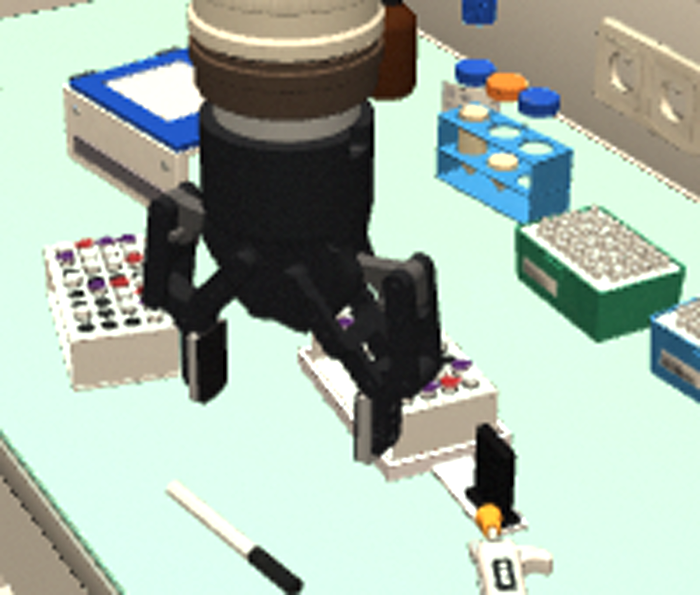

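```bash
cat > h.py <<'E'
from workcell import *
import numpy as np, cv2
from scipy.spatial.transform import Rotation as Rn
def ray(name,uv,z,obs=None,T=None):
    c=calibration(name); K=c["intrinsics"]
    if T is None: T=c["T"] if "T" in c else wristT(obs)
    uv=np.atleast_2d(np.array(uv,float)); d=np.c_[uv,np.ones(len(uv))]@np.linalg.inv(K).T@T[:3,:3].T
    o=T[:3,3]; return o+d*((z-o[2])/d[:,2:])
def wristT(o):
    W=np.eye(4); W[:3,:3]=Rn.from_euler("xyz",o["tcp_rot"],degrees=True).as_matrix(); W[:3,3]=o["ee_pos"]
    return W@calibration("wrist")["mount"]
def proj(name,P,T=None):
    c=calibration(name); T=c["T"] if T is None else T
    q=(np.atleast_2d(P)-T[:3,3])@T[:3,:3]; q=q@c["intrinsics"].T; return q[:,:2]/q[:,2:]
E
python3 - <<'E'
from h import *
im=cv2.imread("pics/top0.png"); hsv=cv2.cvtColor(im,cv2.COLOR_BGR2HSV)
m=cv2.inRange(hsv,(105,150,60),(125,255,255)); m[:,:140]=0;m[:,250:]=0;m[:225]=0;m[330:]=0
cs,_=cv2.findContours(m,cv2.RETR_EXTERNAL,cv2.CHAIN_APPROX_NONE); c=max(cs,key=cv2.contourArea)
P=ray("top",c[:,0,:],0.080)
r=cv2.minAreaRect((P[:,:2]*1000).astype(np.float32)); print("lid",r); print(cv2.boxPoints(r))
# tray: white-ish
s=np.array([(358,84),(600,110),(586,254),(344,228)])/3.8+np.array([240,240])
p=ray("top",s,0.014); print("tray rim",p.round(4)); print(p.mean(0),[np.linalg.norm(p[i]-p[i-1]) for i in range(4)])
s=np.array([(655,178),(730,186),(728,205),(655,204)])/3.8+240
print("plate px",s, ray("top",s,0.061).round(4))
g=np.array([(481,198),(523,196),(532,288),(490,292)])/6+np.array([130,225])
print("grip",ray("top",g,0.110).round(4))
ch=np.array([(655,80),(700,402),(580,122),(612,385)])/6+np.array([130,225])
print("cheeks",ray("top",ch,0.034).round(4))
E
```

```text
lid ((535.3895874023438, 209.15428161621094), (125.5736083984375, 169.5059356689453), 7.74423885345459)
[[461.75482 284.67365]
 [484.596   116.71371]
 [609.02435 133.63492]
 [586.18317 301.59485]]
tray rim [[ 0.5566 -0.129   0.014 ]
 [ 0.5388 -0.2859  0.014 ]
 [ 0.4462 -0.2746  0.014 ]
 [ 0.4639 -0.119   0.014 ]]
[ 0.50138635 -0.2021388   0.014     ] [np.float64(0.09328922375363373), np.float64(0.1579118824017891), np.float64(0.09328137541823518), np.float64(0.15658030324059558)]
plate px [[412.36842105 286.84210526]
 [432.10526316 288.94736842]
 [431.57894737 293.94736842]
 [412.36842105 293.68421053]] [[ 0.4936 -0.3112  0.061 ]
 [ 0.4883 -0.3578  0.061 ]
 [ 0.4766 -0.3562  0.061 ]
 [ 0.4775 -0.3108  0.061 ]]
grip [[0.5608 0.1569 0.11  ]
 [0.5615 0.1411 0.11  ]
 [0.5266 0.1372 0.11  ]
 [0.5252 0.1529 0.11  ]]
cheeks [[0.6146 0.1027 0.034 ]
 [0.4845 0.0833 0.034 ]
 [0.5976 0.1328 0.034 ]
 [0.4915 0.1186 0.034 ]]
```

Call:
apply_moves:
  rows:
    - [15,9,0,0,0,3.5,0]
    - [30,19,0,0,0,7.1,0]
    - [30,19,0,0,0,7.1,0]
    - [30,19,-5,0,0,7.1,0]
    - [30,19,-10,0,0,7.1,0]
    - [30,19,-10,0,0,7.1,0]
    - [30,19,-10,0,0,7.1,0]
    - [28,18,-10,0,0,7.1,0]
    - [15,9,-5,0,0,3.6,0]
    - [0,0,0,0,0,0,0]
    - [0,0,0,0,0,0,0]

```text
time: 1.52
ee_pos: [0.485, -0.3416, 0.1645]
tcp_rot: [180.0, 0.0, 83.4]
wrist_force: [-0.1, -0.4, 0.2]
opening: 0.0856
```

Run:
```python
from h import *
import pickle
o=get_obs(); im=camera("wrist"); pickle.dump(o,open("o1.pkl","wb")); print(o["time"],o["ee_pos"],o["tcp_rot"])
cv2.imwrite("pics/w1.png",cv2.cvtColor(im,cv2.COLOR_RGB2BGR))
```

```text
1.525 [ 0.48503431 -0.34160911  0.16453678] [1.79991443e+02 2.09769044e-02 8.34478518e+01]
```

View pics/w1.png

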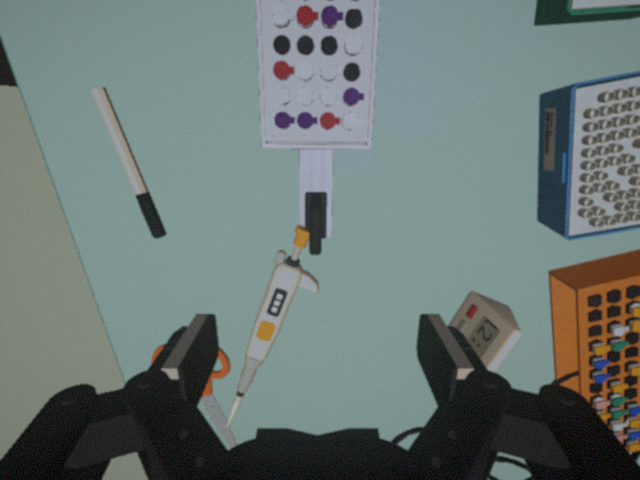

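Run:
```python
from h import *
import pickle
o=pickle.load(open("o1.pkl","rb")); T=wristT(o)
def r(uv,z): return (ray("wrist",uv,z,T=T)[:,:2]*1000).round(1)
print("plate top (front,rear)",r([(306,193),(327,193),(320,252),(310,252)],.061))
print("tongue corners",r([(299,150),(333,150),(299,236),(333,236)],.005))
print("tray rear rim",r([(262,148),(371,148)],.014))
print("knob",r([(295,230),(309,230),(309,245),(301,226)],.012))
im=cv2.imread("pics/w1.png");cv2.imwrite("pics/w1c.png",cv2.resize(im[140:300,220:420],None,fx=3.7,fy=3.7,interpolation=cv2.INTER_CUBIC))
print(proj("wrist",[.485,-.3416,.061],T),proj("wrist",[.485,-.3416,.0],T))
```

```text
plate top (front,rear) [[ 481.7 -307.8]
 [ 497.4 -309.6]
 [ 486.9 -356.2]
 [ 478.9 -355.3]]
tongue corners [[ 477.3 -279.6]
 [ 507.  -283. ]
 [ 466.9 -358.4]
 [ 499.1 -362.1]]
tray rear rim [[ 446.6 -273.8]
 [ 539.1 -284.4]]
knob [[ 464.6 -350. ]
 [ 477.5 -351.5]
 [ 475.7 -366.1]
 [ 470.6 -346.8]]
[[315.55624972 234.92566912]] [[315.85835179 215.60534126]]
```

View pics/w1c.png

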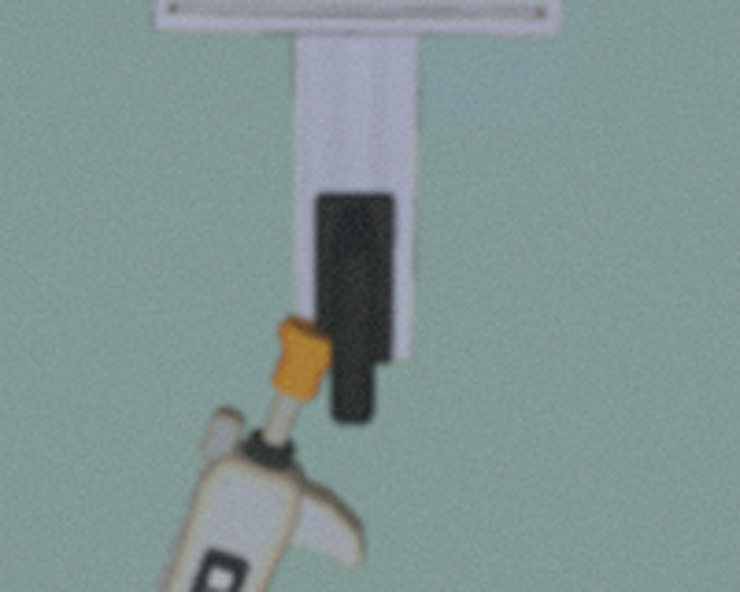

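Call:
apply_moves:
  rows:
    - [1,11.5,-15,0,0,0,0.3]
    - [0,0,-25,0,0,0,0.3]
    - [0,0,-25,0,0,0,0.3]
    - [0,0,-22,0,0,0,0.3]
    - [0,0,-18,0,0,0,0.3]
    - [0,0,-12,0,0,0,0.3]
    - [0,0,-5,0,0,0,0.3]
    - [0,0,0,0,0,0,0.6]
    - [0,0,0,0,0,0,0.75]
    - [0,0,0,0,0,0,0.85]
    - [0,0,0,0,0,0,1]
    - [0,0,0,0,0,0,1]
    - [0,0,0,0,0,0,1]
  grip_force: 40

```text
time: 3.2
ee_pos: [0.4867, -0.3298, 0.0427]
tcp_rot: [180.0, 0.0, 83.5]
wrist_force: [-1.9, 0.8, 5.9]
opening: 0.0069
```

Run:
```python
from h import *
import pickle
o=get_obs(); im=camera("wrist"); pickle.dump(o,open("o2.pkl","wb")); print(o)
cv2.imwrite("pics/w2.png",cv2.cvtColor(im,cv2.COLOR_RGB2BGR))
im=camera("side")
cv2.imwrite("pics/s2.png",cv2.resize(cv2.cvtColor(im,cv2.COLOR_RGB2BGR)[180:350,200:400],None,fx=3.5,fy=3.5))
```

```text
{'time': 3.2, 'q': array([-3.41216736e+01,  1.01976755e+01, -3.11113702e+00,  7.66468489e+01,
       -6.70282747e-03,  6.23324067e+01]), 'qd': array([ 0.11692899, -0.04584419, -0.01628263,  0.01326108,  0.07154257,
       -0.0236944 ]), 'joint_efforts': array([ 4.42456556e-01, -5.46254289e+01,  4.45295227e+01, -7.82664958e-01,
        2.13847859e-01,  2.56744652e-04]), 'ee_pos': array([ 0.48667137, -0.32981255,  0.04266675]), 'tcp_rot': array([1.79963844e+02, 2.65246491e-02, 8.35459087e+01]), 'wrist_force': array([-1.90285579,  0.75661359,  5.9248482 ]), 'torque': array([ 0.10018879,  0.41860674, -0.01859199]), 'opening': 0.006938515698472569}
```

View pics/w2.png

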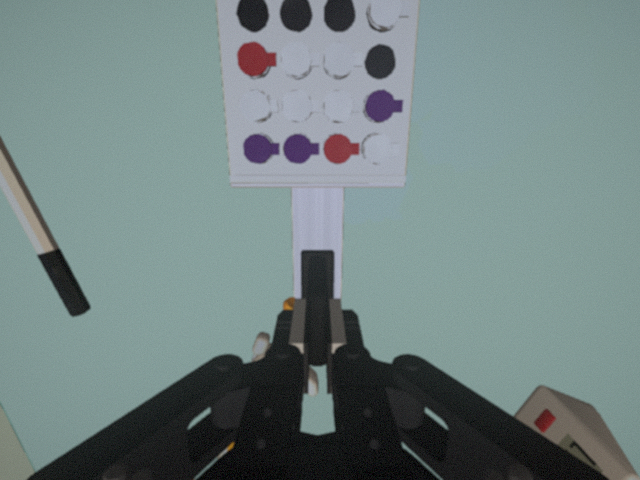

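View pics/s2.png

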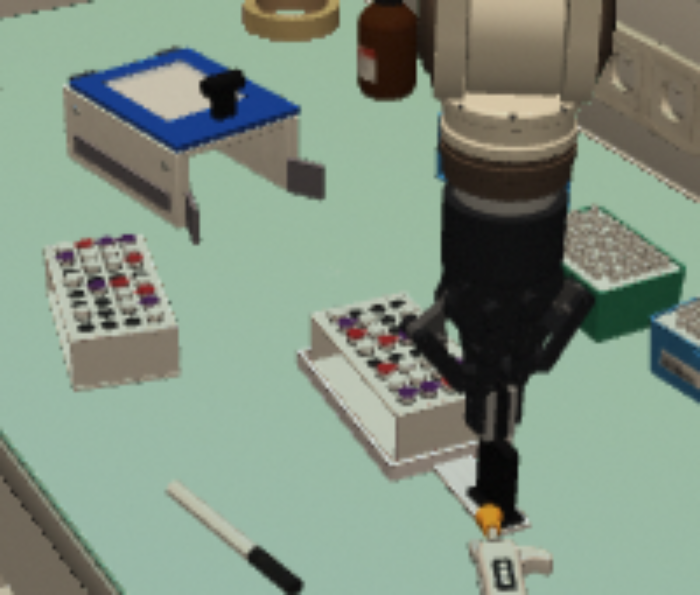

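Run:
```python
from h import *
import pickle
o=pickle.load(open("o2.pkl","rb")); T=wristT(o)
p=ray("wrist",[(231,186),(405,186)],.014,T=T)[:,:2]*1000; print(p, np.linalg.norm(p[1]-p[0]))
m=p.mean(0); e=p[1]-p[0]; yaw=np.degrees(np.arctan2(e[1],e[0]))+90; print(m,yaw)
u=np.array([np.cos(np.radians(yaw)),np.sin(np.radians(yaw))]); tcp=o["ee_pos"][:2]*1000; rel=tcp-m; print("TCP in tray x",-80+rel@u, "y",rel@np.array([-u[1],u[0]]))
```

```text
[[ 447.72395432 -273.93464473]
 [ 540.53878148 -284.43939553]] 93.4073976168898
[ 494.1313679  -279.18702013] 83.54276109371781
TCP in tray x -131.14332567174756 y 1.719242736681405
```

Call:
apply_moves:
  rows:
    - [2,3.4,0,0,0,0.28,1]
    - [3.9,6.9,0,0,0,0.57,1]
    - [5.4,9.5,0,0,0,0.78,1]
    - [5.4,9.5,0,0,0,0.78,1]
    - [5.4,9.5,0,0,0,0.78,1]
    - [5.4,9.5,0,0,0,0.78,1]
    - [5.4,9.5,0,0,0,0.78,1]
    - [5.4,9.5,0,0,0,0.78,1]
    - [5.4,9.5,0,0,0,0.78,1]
    - [5.4,9.5,0,0,0,0.78,1]
    - [5.4,9.5,0,0,0,0.78,1]
    - [5.4,9.5,0,0,0,0.78,1]
    - [5.4,9.5,0,0,0,0.78,1]
    - [5.4,9.5,0,0,0,0.78,1]
    - [5.4,9.5,0,0,0,0.78,1]
    - [5.4,9.5,0,0,0,0.78,1]
    - [5.4,9.5,0,0,0,0.78,1]
    - [5.4,9.5,0,0,0,0.78,1]
    - [3.9,6.9,0,0,0,0.57,1]
    - [2,3.4,0,0,0,0.28,1]

```text
time: 5.8
ee_pos: [0.585, -0.1577, 0.0427]
tcp_rot: [180.0, 0.1, 97.7]
wrist_force: [-2.9, -5.7, 5.4]
opening: 0.007
```

Run:
```python
from h import *
import pickle
apply=0
o=get_obs(); im=camera("wrist"); pickle.dump(o,open("o3.pkl","wb")); print(o["time"],o["ee_pos"],o["tcp_rot"],o["wrist_force"],o["opening"])
cv2.imwrite("pics/w3.png",cv2.cvtColor(im,cv2.COLOR_RGB2BGR))
im=cv2.cvtColor(camera("top"),cv2.COLOR_RGB2BGR); cv2.imwrite("pics/t3.png",im)
cv2.imwrite("pics/t3c.png",cv2.convertScaleAbs(cv2.resize(im[200:360,130:390],None,fx=3,fy=3,interpolation=cv2.INTER_CUBIC),alpha=1.4))
```

```text
5.8 [ 0.58504131 -0.15768163  0.04269585] [1.79981536e+02 1.25942838e-01 9.77425422e+01] [-2.9229495  -5.69652161  5.41442573] 0.006992495528678316
```

View pics/w3.png

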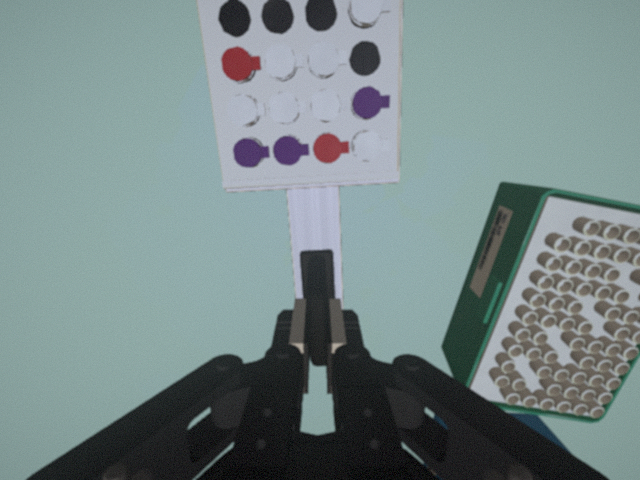

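View pics/t3c.png

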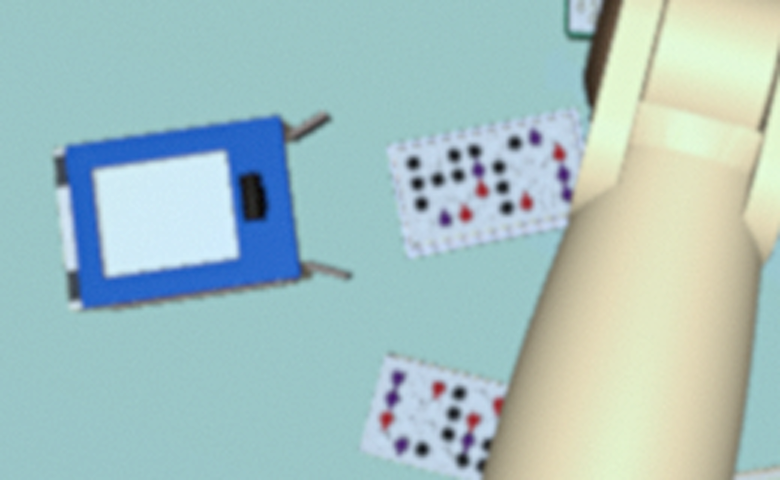

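Run:
```python
from h import *
import pickle
o=pickle.load(open("o3.pkl","rb")); T=wristT(o)
S=np.array([535.2,210.3]); a=np.radians(97.74); u=np.array([np.cos(a),np.sin(a)]); v=np.array([-u[1],u[0]])
p=ray("wrist",[(224,191),(399,182)],.014,T=T)[:,:2]*1000
m=p.mean(0); e=p[1]-p[0]; print(np.linalg.norm(e)); yaw=np.degrees(np.arctan2(e[1],e[0]))+90; print("rear mid st",(m-S)@u,(m-S)@v,yaw)
f=ray("top",np.array([(388,146),(407,257)])/3+[130,200],.014)[:,:2]*1000
m=f.mean(0);e=f[0]-f[1]; print("front",np.linalg.norm(e),(m-S)@u,(m-S)@v,np.degrees(np.arctan2(e[1],e[0]))+90)
t=ray("top",np.array([(388,146),(580,107)])/3+[130,200],.014)[:,:2]*1000; e=t[0]-t[1]; print("top edge yaw",np.degrees(np.arctan2(e[1],e[0])))
# cheek tips, and mouth
c=ray("top",np.array([(329,117),(350,275),(288,137),(305,268)])/3+[130,200],.034)[:,:2]*1000
for q in c: print("cheek",(q-S)@u,(q-S)@v)
```

```text
94.10811496625368
rear mid st -320.79860452743395 2.427937642640707 100.68959091766378
front 92.54797906663 -162.63183276043796 11.776625609881936 99.99240401988502
top edge yaw 101.24704916802092
cheek -118.33618019170663 -62.36268453335305
cheek -119.13543669495182 66.6022540049789
cheek -83.49464138692602 -50.82515330090637
cheek -84.16226455644774 55.96518112166507
```

Call:
apply_moves:
  rows:
    - [0,0,0,0,0,-0.5,1]
    - [-0.4,2,0,0,0,-0.7,1]
    - [-0.7,4,0,0,0,-0.7,1]
    - [-0.9,5,0,0,0,-0.7,1]
    - [-0.9,5,0,0,0,-0.4,1]
    - [-0.8,5,0,0,0,0,1]
    - [-0.8,5,0,0,0,0,1]
    - [-0.7,5,0,0,0,0,1]
    - [-0.7,5,0,0,0,0,1]
    - [-0.5,3.5,0,0,0,0,1]
    - [-0.2,1.5,0,0,0,0,1]
  grip_force: 80

```text
time: 7.28
ee_pos: [0.5788, -0.1168, 0.0427]
tcp_rot: [179.9, 0.1, 94.7]
wrist_force: [0.7, -6.3, 4.8]
opening: 0.0038
```

```bash
cat > look.py <<'E'
from h import *
import pickle,sys
k=sys.argv[1]
o=get_obs(); im=camera("wrist"); pickle.dump(o,open(f"o{k}.pkl","wb")); print(o["time"],o["ee_pos"],o["tcp_rot"],o["wrist_force"],o["torque"],o["opening"])
cv2.imwrite(f"pics/w{k}.png",cv2.cvtColor(im,cv2.COLOR_RGB2BGR))
im=cv2.cvtColor(camera("top"),cv2.COLOR_RGB2BGR); cv2.imwrite(f"pics/t{k}.png",im)
cv2.imwrite(f"pics/t{k}c.png",cv2.convertScaleAbs(cv2.resize(im[200:360,130:390],None,fx=3,fy=3,interpolation=cv2.INTER_CUBIC),alpha=1.4))
E
python3 look.py 4
```

```text
7.275 [ 0.57875024 -0.11681827  0.0427474 ] [1.79917093e+02 1.21309723e-01 9.47080338e+01] [ 0.72152179 -6.34861166  4.83995219] [-1.24856556 -0.05194301  0.06146638] 0.0037565557922369657
```

View pics/w4.png

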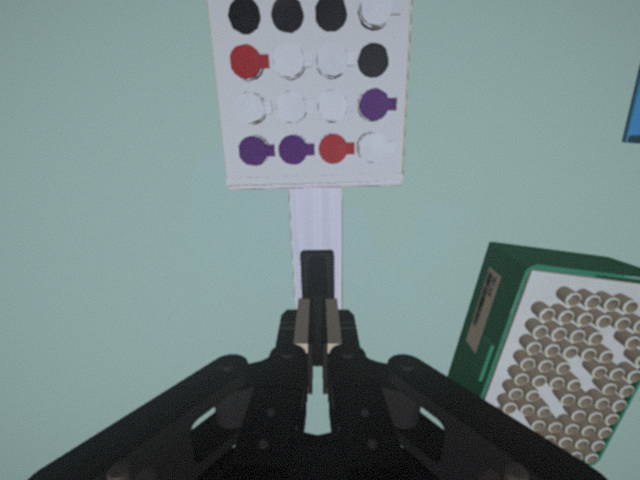

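View pics/t4c.png

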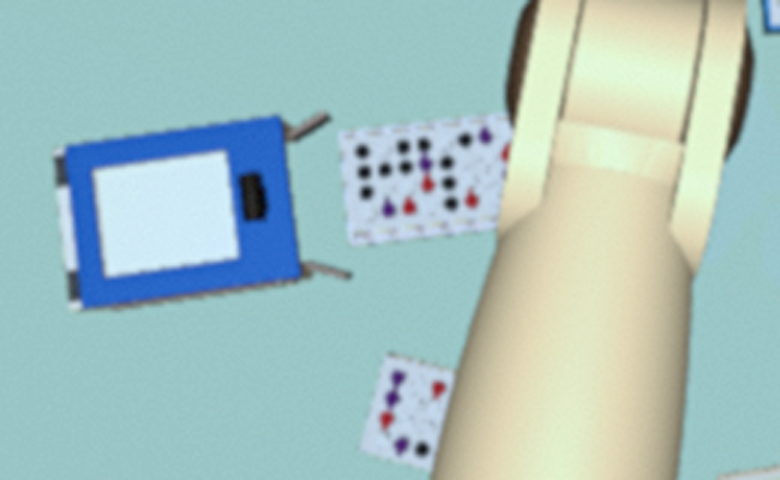

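Run:
```python
from h import *
import pickle
o=pickle.load(open("o4.pkl","rb")); T=wristT(o)
S=np.array([535.2,210.3]); a=np.radians(97.74); u=np.array([np.cos(a),np.sin(a)]); v=np.array([-u[1],u[0]])
p=ray("wrist",[(228,189),(403,184)],.014,T=T)[:,:2]*1000
m=p.mean(0); e=p[1]-p[0]; yaw=np.degrees(np.arctan2(e[1],e[0]))+90; print("rear mid st",(m-S)@u,(m-S)@v,yaw)
f=ray("top",np.array([(338,131),(348,245)])/3+[130,200],.014)[:,:2]*1000
m=f.mean(0);e=f[0]-f[1]; print("front",np.linalg.norm(e),(m-S)@u,(m-S)@v,np.degrees(np.arctan2(e[1],e[0]))+90)
t=ray("top",np.array([(338,131),(505,112)])/3+[130,200],.014)[:,:2]*1000; e=t[0]-t[1]; print("top edge yaw",np.degrees(np.arctan2(e[1],e[0])))
q=o["ee_pos"][:2]*1000-S; print("tcp",q@u,q@v)
```

```text
rear mid st -279.48118033592925 -1.8653457219682767 96.33565277536492
front 94.14898495768414 -119.87696941248097 -5.506358794759847 95.53596674015971
top edge yaw 96.22735675245741
tcp -330.0032893688211 0.9021563005431594
```

Call:
apply_moves:
  rows:
    - [-0.3,0.8,0,0,0,0.4,1]
    - [-0.6,2.5,0,0,0,0.6,1]
    - [-0.7,3,0,0,0,0.6,1]
    - [-0.6,3,0,0,0,0.2,1]
    - [-0.4,3,0,0,0,0,1]
    - [-0.4,3,0,0,0,0,1]
    - [-0.4,3,0,0,0,0,1]
    - [-0.3,2,0,0,0,0,1]
    - [-0.1,1,0,0,0,0,1]

```text
time: 8.5
ee_pos: [0.5751, -0.0955, 0.0428]
tcp_rot: [179.9, 0.1, 96.5]
wrist_force: [0.6, -5.8, 5.6]
opening: 0.004
```

```bash
python3 look.py 5
```

```text
8.5 [ 0.57507653 -0.09553725  0.04278592] [1.79906396e+02 1.14404069e-01 9.64968820e+01] [ 0.63766045 -5.81772086  5.62485159] [-1.2452782  -0.17100981 -0.04982755] 0.003992235958168181
```

View pics/w5.png

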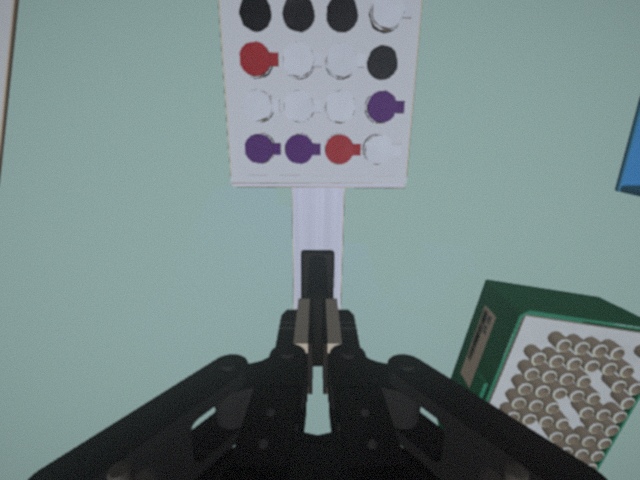

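View pics/t5c.png

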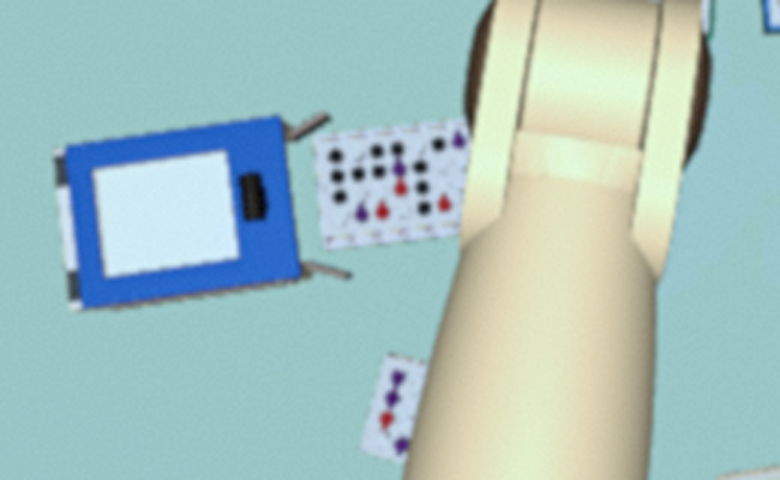

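```bash
cat > pose.py <<'E'
from h import *
import pickle
S=np.array([535.2,210.3]); a=np.radians(97.74); u=np.array([np.cos(a),np.sin(a)]); v=np.array([-u[1],u[0]])
def rep(k,w,f,t):
    o=pickle.load(open(f"o{k}.pkl","rb")); T=wristT(o)
    p=ray("wrist",w,.014,T=T)[:,:2]*1000
    m=p.mean(0); e=p[1]-p[0]; yaw=np.degrees(np.arctan2(e[1],e[0]))+90; print("rear mid st",(m-S)@u,(m-S)@v,yaw)
    if f:
        f=ray("top",np.array(f)/3+[130,200],.014)[:,:2]*1000
        m=f.mean(0);e=f[0]-f[1]; print("front",np.linalg.norm(e),(m-S)@u,(m-S)@v,np.degrees(np.arctan2(e[1],e[0]))+90)
    if t:
        t=ray("top",np.array(t)/3+[130,200],.014)[:,:2]*1000; e=t[0]-t[1]; print("top edge yaw",np.degrees(np.arctan2(e[1],e[0])))
    q=o["ee_pos"][:2]*1000-S; print("tcp",q@u,q@v)
E
python3 -c "
from pose import *
rep(5,[(232,187),(406,186.5)],[(315,134),(325,249)],[(315,134),(465,116)])"
```

```text
rear mid st -258.04841812690927 -1.457209387697887 96.64881105441063
front 94.91891716043982 -100.87856348593482 -5.306495094345489 95.589348871223
top edge yaw 96.5829957627574
tcp -308.42138761123454 1.6763111157407478
```

Call:
apply_moves:
  rows:
    - [-0.8,0.5,0,0,0,0.5,1]
    - [-0.5,1,0,0,0,0.5,1]
    - [-0.5,1.5,0,0,0,0.4,1]
    - [-0.3,2,0,0,0,0,1]
    - [-0.3,2,0,0,0,0,1]
    - [-0.1,1,0,0,0,0,1]

```text
time: 9.35
ee_pos: [0.5726, -0.0875, 0.0428]
tcp_rot: [179.9, 0.1, 97.9]
wrist_force: [1.2, -5.6, 4.8]
opening: 0.0043
```

```bash
python3 look.py 6
```

```text
9.35 [ 0.57264328 -0.08750409  0.04277042] [1.79902371e+02 1.13383814e-01 9.78941050e+01] [ 1.24868065 -5.62282022  4.75760966] [-1.20337844 -0.2466156  -0.05843777] 0.004327975291509411
```

View pics/w6.png

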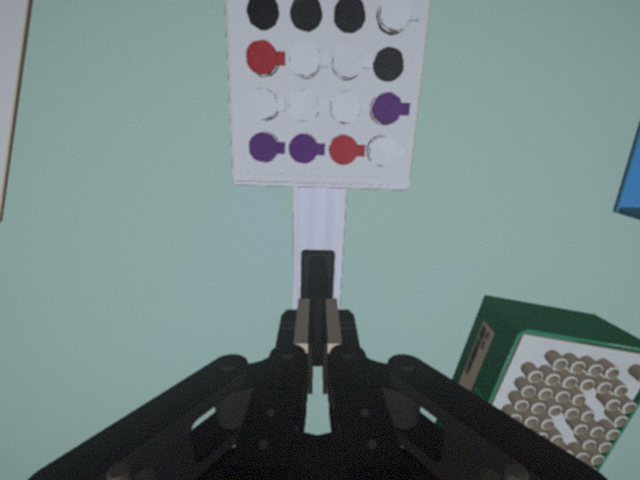

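View pics/t6c.png

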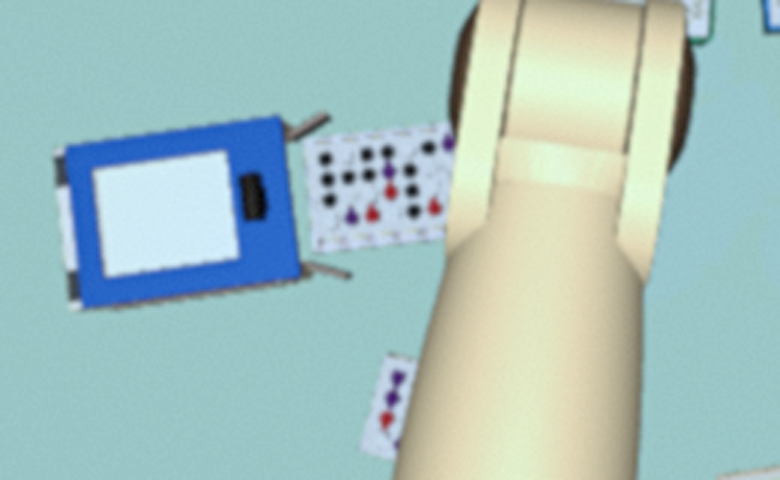

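```bash
python3 -c "
from pose import *
rep(6,[(234,184.5),(409,189)],[(304,136),(314,251)],[(304,136),(445,121)])"
```

```text
rear mid st -249.72018157809404 -0.32438151957928546 96.40535323476742
front 94.89124011547274 -91.76515111222005 -4.943679264785079 95.63559031310783
top edge yaw 95.80331399166951
tcp -300.1337084963756 3.0055083814933736
```

Call:
apply_moves:
  rows:
    - [-0.6,0,0,0,0,0.7,1]
    - [-0.6,0,0,0,0,0.7,1]
    - [-0.3,1,0,0,0,0.6,1]
    - [-0.2,1,0,0,0,0,1]
    - [-0.2,1,0,0,0,0,1]
    - [0,0,0,0,0,0,1]

```text
time: 10.2
ee_pos: [0.5708, -0.0843, 0.0428]
tcp_rot: [179.9, 0.1, 99.9]
wrist_force: [2.3, -4.6, 4.8]
opening: 0.0038
```

```bash
python3 look.py 7
```

```text
10.2 [ 0.5708466  -0.08425482  0.0427915 ] [1.79887710e+02 8.41534881e-02 9.98988545e+01] [ 2.25594163 -4.60368713  4.80697168] [-0.96535661 -0.55681349 -0.25542027] 0.0037833786024731694
```

View pics/w7.png

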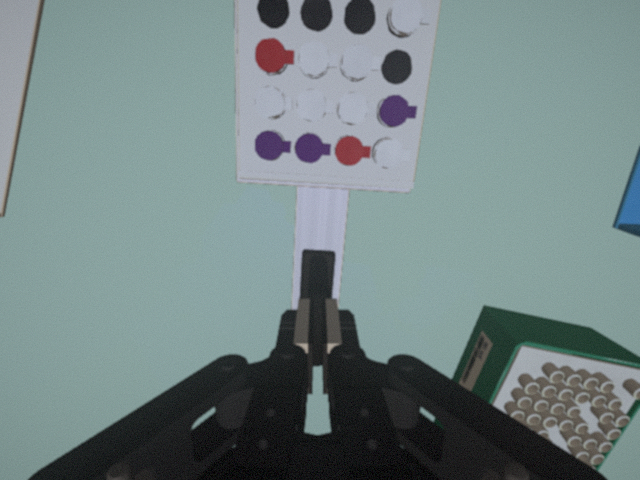

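View pics/t7c.png

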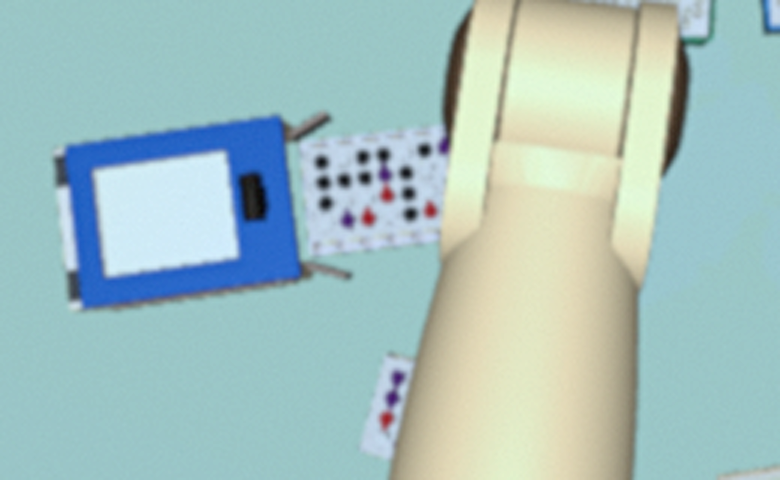

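Call:
apply_moves:
  rows:
    - [-0.4,2,0,0,0,0.4,1]
    - [-0.4,2,0,0,0,0.4,1]
    - [-0.3,2,0,0,0,0.2,1]
    - [-0.3,2,0,0,0,0,1]
    - [-0.3,2,0,0,0,0,1]
    - [-0.3,2,0,0,0,0,1]
  grip_force: 110

```text
time: 11.05
ee_pos: [0.5688, -0.0726, 0.0428]
tcp_rot: [179.9, 0.1, 100.9]
wrist_force: [3.2, -5.9, 5.3]
opening: 0.0022
```

```bash
python3 look.py 8; python3 -c "
from pose import *
rep(7,[(238,181),(412,190.5)],[(299,139),(312,254)],[(300,139),(440,122)])"
```

```text
11.05 [ 0.56878245 -0.07263139  0.04277172] [1.79903924e+02 1.25821744e-01 1.00877379e+02] [ 3.20972746 -5.92793161  5.34638005] [-1.43832326 -0.4211899  -0.26167261] 0.0021619231314044915
rear mid st -245.6162962977698 0.8745835057307336 96.75755445902942
front 95.13750323462936 -88.62365212089415 -2.903543479876506 97.12093962745531
top edge yaw 96.66160575590425
tcp -296.6720678492015 4.348211074516072
```

View pics/w8.png

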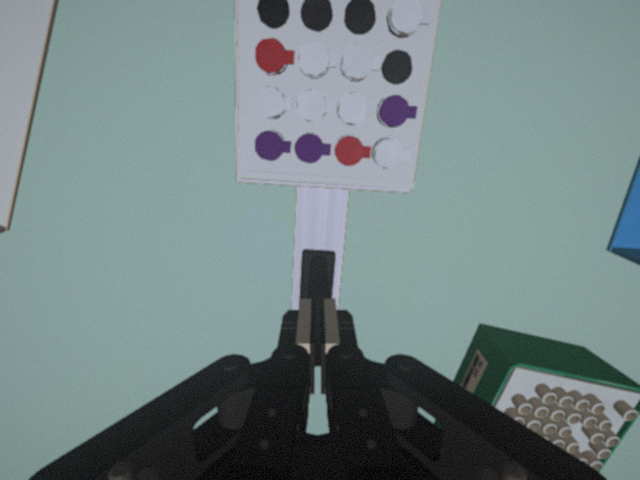

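View pics/t8c.png

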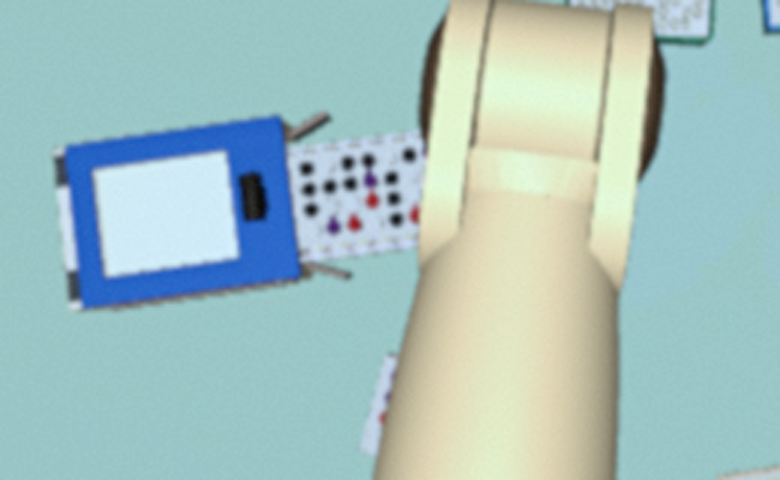

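```bash
python3 -c "
from pose import *
rep(8,[(237,182),(412,191.5)],0,[(290,140),(420,126)])"
```

```text
rear mid st -234.33156869106932 2.471844417947782 97.753029360029
top edge yaw 95.87610510891535
tcp -284.87653563540584 4.828136492507503
```

Call:
apply_moves:
  rows:
    - [-0.4,3,0,0,0,0,1]
    - [-0.5,4,0,0,0,0,1]
    - [-0.6,4,0,0,0,0,1]
    - [-0.6,4,0,0,0,0,1]
    - [-0.6,4,0,0,0,0,1]
    - [-0.4,3,0,0,0,0,1]

```text
time: 11.9
ee_pos: [0.5657, -0.0505, 0.0428]
tcp_rot: [179.9, 0.1, 100.9]
wrist_force: [2.8, -6.3, 5.0]
opening: 0.0021
```

```bash
python3 look.py 9
```

```text
11.9 [ 0.56568395 -0.05053402  0.04276888] [1.79902316e+02 1.24190780e-01 1.00879423e+02] [ 2.81364131 -6.25156725  5.0326215 ] [-1.43849089 -0.54082048 -0.23677769] 0.002143225883565387
```

View pics/w9.png

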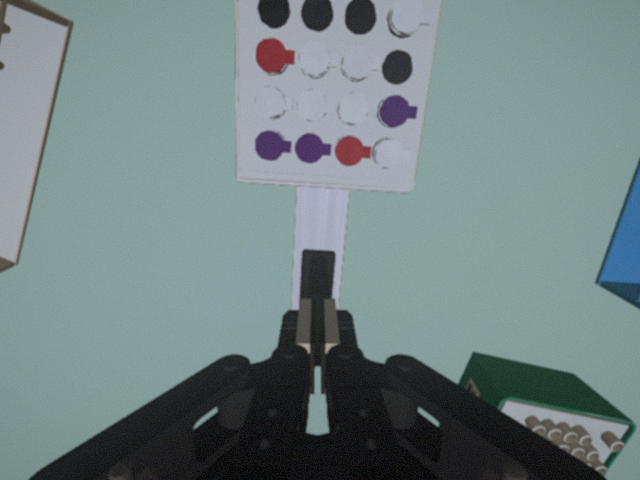

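View pics/t9c.png

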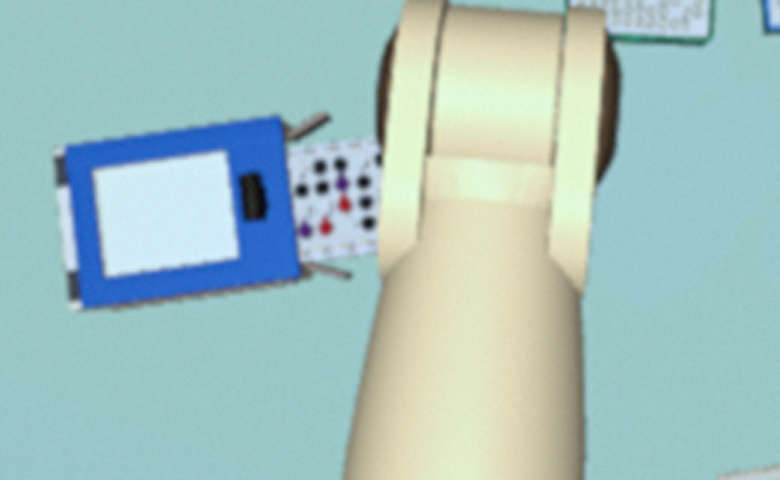

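Call:
apply_moves:
  rows:
    - [-0.4,3,0,0,0,0,1]
    - [-0.6,5,0,0,0,0,1]
    - [-0.8,6,0,0,0,0,1]
    - [-0.8,6,0,0,0,0,1]
    - [-0.8,6,0,0,0,0,1]
    - [-0.8,6,0,0,0,0,1]
    - [-0.8,6,0,0,0,0,1]
    - [-0.5,3,0,0,0,0,1]

```text
time: 13.0
ee_pos: [0.5603, -0.0094, 0.0428]
tcp_rot: [179.9, 0.1, 100.9]
wrist_force: [3.4, -8.0, 5.7]
opening: 0.0022
```

Call:
apply_moves:
  rows:
    - [-0.4,3,0,0,0,0,1]
    - [-0.6,5,0,0,0,0,1]
    - [-0.8,6,0,0,0,0,1]
    - [-0.8,6,0,0,0,0,1]
    - [-0.8,6,0,0,0,0,1]
    - [-0.8,6,0,0,0,0,1]
    - [-0.8,6,0,0,0,0,1]
    - [-0.8,6,0,0,0,0,1]
    - [-0.8,6,0,0,0,0,1]
    - [-0.5,4,0,0,0,0,1]

```text
time: 14.25
ee_pos: [0.554, 0.0444, 0.0429]
tcp_rot: [179.8, 0.2, 100.9]
wrist_force: [7.8, -8.8, 3.7]
opening: 0.0023
```

```bash
python3 look.py 10; python3 -c "
from pose import *
rep(10,[(237,182),(412,191.5)],0,0)"
```

```text
14.25 [0.55402775 0.04442646 0.04290028] [1.79797730e+02 1.57592821e-01 1.00875314e+02] [ 7.78479073 -8.79536917  3.74988335] [-1.75329834 -1.60156281 -0.20489533] 0.002328563992111669
rear mid st -116.38507976859167 1.245569177098689 97.73267940116959
tcp -166.89802379694495 3.6832930703871662
```

View pics/w10.png

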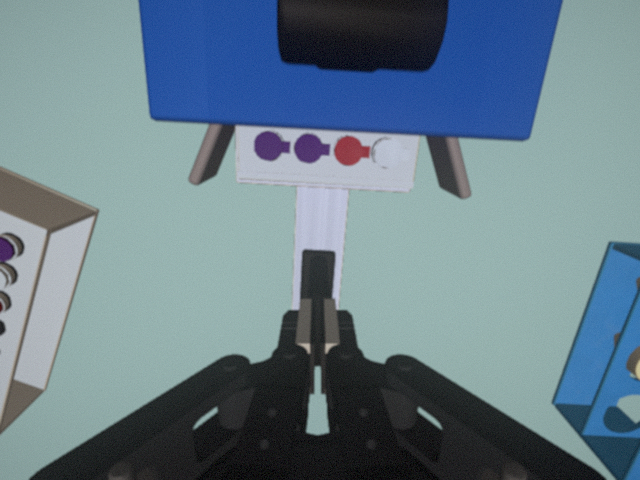

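View pics/t10c.png

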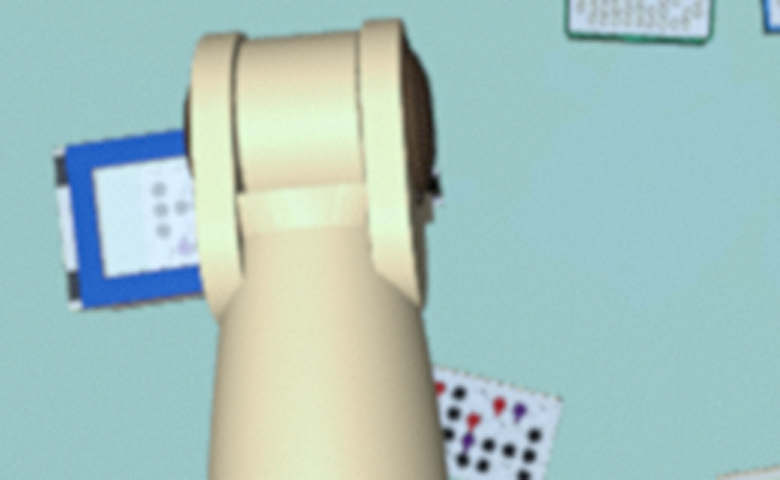

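Call:
apply_moves:
  rows:
    - [0.8,2,0,0,0,0,1]
    - [0,4,0,0,0,0,1]
    - [-0.5,5,0,0,0,0,1]
    - [-0.7,5,0,0,0,0,1]
    - [-0.7,5,0,0,0,0,1]
    - [-0.6,4,0,0,0,0,1]
    - [-0.4,3,0,0,0,0,1]

```text
time: 15.22
ee_pos: [0.5512, 0.0725, 0.0428]
tcp_rot: [179.9, 0.1, 100.9]
wrist_force: [3.8, -7.3, 5.2]
opening: 0.0021
```

Call:
apply_moves:
  rows:
    - [-0.2,2,0,0,0,0,1]
    - [-0.3,2,0,0,0,0,1]
    - [-0.3,2,0,0,0,0,1]
    - [-0.1,1,0,0,0,0,1]
    - [0,0,0,0,0,0,1]

```text
time: 15.85
ee_pos: [0.55, 0.0795, 0.0428]
tcp_rot: [179.9, 0.1, 100.9]
wrist_force: [2.4, -6.5, 6.8]
opening: 0.0023
```

Call:
apply_moves:
  rows:
    - [-0.1,1,0,0,0,0,1]
    - [-0.1,1,0,0,0,0,1]

```text
time: 16.1
ee_pos: [0.5497, 0.0813, 0.0428]
tcp_rot: [179.9, 0.1, 100.9]
wrist_force: [1.8, -7.4, 6.0]
opening: 0.0025
```

Call:
apply_moves:
  rows:
    - [-0.1,1,0,0,0,0,1]
    - [-0.1,1,0,0,0,0,1]

```text
time: 16.35
ee_pos: [0.5496, 0.0826, 0.0428]
tcp_rot: [179.9, 0.2, 100.8]
wrist_force: [3.2, -14.8, 6.9]
opening: 0.0024
```

Call:
apply_moves:
  rows:
    - [-0.1,0.8,0,0,0,0,1]
    - [-0.1,0.8,0,0,0,0,1]
    - [0,0,0,0,0,0,1]

```text
time: 16.73
ee_pos: [0.5495, 0.0827, 0.0427]
tcp_rot: [180.0, 0.4, 100.8]
wrist_force: [2.7, -19.2, 7.2]
opening: 0.0023
```

```bash
python3 look.py 11; python3 -c "
from pose import *
rep(11,[(237,182),(412,191.5)],0,0)"
```

```text
16.725 [0.5495052  0.08265892 0.04271285] [179.95077814   0.37417186 100.78059825] [  2.67379756 -19.15956801   7.23606371] [-4.03430731 -0.63788525 -0.17943299] 0.002297810228047536
rear mid st -77.93793231770589 0.6041839706233172 97.66195089052873
tcp -128.40479163463831 3.0155731128213605
```

View pics/w11.png

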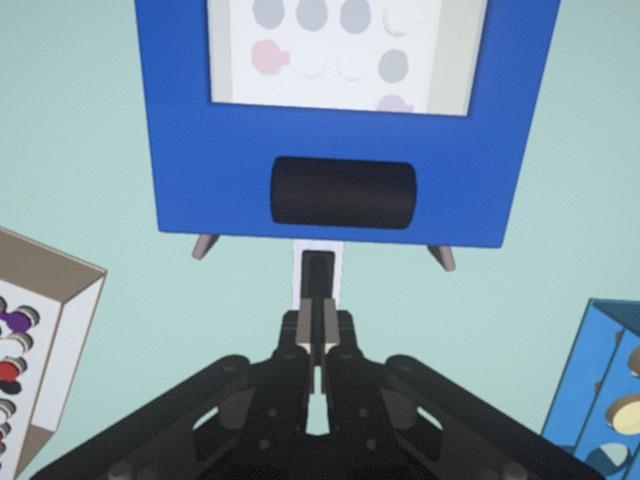

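Call:
apply_moves:
  rows:
    - [0,-0.7,0,0,0,0,1]
    - [0,0,0,0,0,0,0.75]
    - [0,0,0,0,0,0,0.5]
    - [0,0,0,0,0,0,0.4]
    - [0,0,0,0,0,0,0.4]
  grip_force: 30

```text
time: 17.45
ee_pos: [0.5484, 0.0854, 0.0419]
tcp_rot: [-180.0, -0.0, 101.0]
wrist_force: [-0.7, 1.6, -0.0]
opening: 0.0512
```

```bash
python3 look.py 12
```

```text
17.45 [0.54844508 0.08541495 0.04188246] [-1.79978364e+02 -1.36482475e-02  1.00950647e+02] [-0.66171204  1.57210046 -0.00991488] [ 0.04987373 -0.01715677  0.00299655] 0.051153525224674555
```

View pics/w12.png

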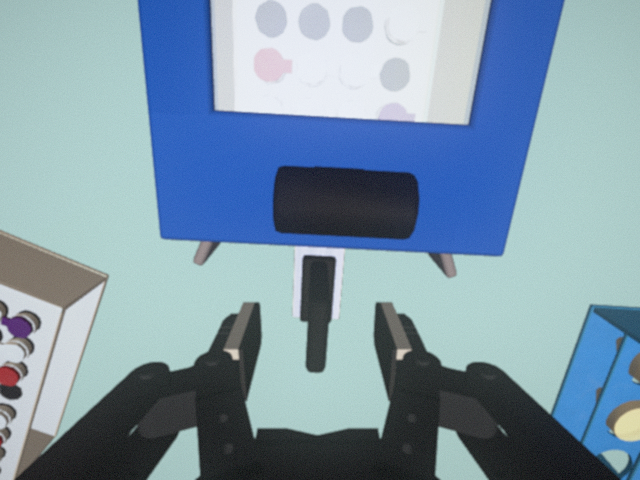

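Run:
```python
from pose import *
o=pickle.load(open("o12.pkl","rb")); T=wristT(o)
def st(uv,z):
    p=ray("wrist",uv,z,T=T)[:,:2]*1000-S; return np.c_[p@u,p@v].round(1)
print("plate rear top",st([(316,371)],.061))
print("tongue rear",st([(293,319),(341,320)],.005))
print("lid front",st([(161,237),(503,255)],.080))
print("window front",st([(211,109),(470,125)],.080))
print("bar axis",st([(272,202),(418,206)],.110), "bar bottom edge(row 232)",st([(345,235)],.110))
e=ray("wrist",[(161,237),(503,255)],.08,T=T); e=e[1]-e[0]; print(np.degrees(np.arctan2(e[1],e[0]))+90, np.linalg.norm(e))
q=o["ee_pos"][:2]*1000-S; print("tcp",q@u,q@v)
```

```text
plate rear top [[-156.1    1.6]]
tongue rear [[-161.9   16.2]
 [-160.9  -14.4]]
lid front [[-85.2  61.9]
 [-85.2 -63.9]]
window front [[-40.5  41.9]
 [-40.7 -42.7]]
bar axis [[-63.4  18.2]
 [-62.3 -20.6]] bar bottom edge(row 232) [[-71.4  -1.9]]
97.77672863164798 0.1258404213505471
tcp -125.5310974253612 3.694858890052542
```

Call:
apply_moves:
  rows:
    - [0,0,12,0,0,0,0.3]
    - [0,0,25,0,0,0,0.3]
    - [0,0,28,0,0,0,0.3]
    - [0,0,28,0,0,-0.8,0.3]
    - [0,0,20,0,0,-0.8,0.3]
    - [-0.4,10,8,0,0,-0.8,0.3]
    - [-0.8,15,0,0,0,-0.8,0.3]
    - [-0.8,15,0,0,0,0,0.3]
    - [-1,14,0,0,0,0,0.3]
    - [-0.8,9,0,0,0,0,0.3]
    - [0,0,0,0,0,0,0.3]

```text
time: 18.92
ee_pos: [0.5447, 0.1488, 0.1629]
tcp_rot: [-180.0, 0.0, 97.8]
wrist_force: [0.6, -0.3, 0.1]
opening: 0.0594
```

```bash
python3 look.py 13
```

```text
18.925 [0.54465212 0.14880366 0.16292334] [-1.79983207e+02  4.72311198e-03  9.77886173e+01] [ 0.55458962 -0.26536986  0.08147168] [-0.01157358 -0.01424285  0.02130934] 0.059376836167548554
```

View pics/w13.png

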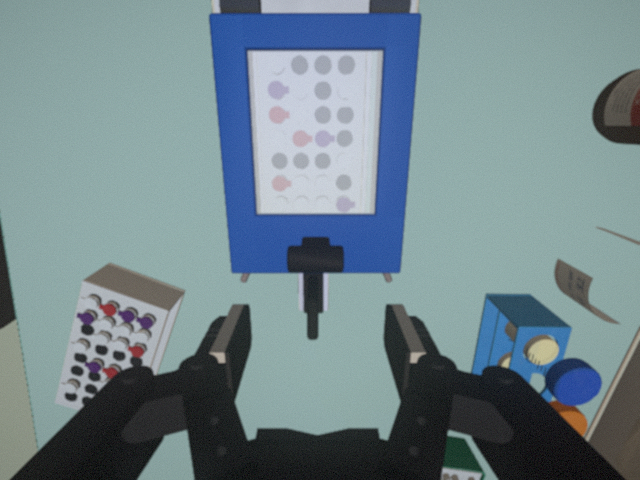

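Run:
```python
from pose import *
o=pickle.load(open("o13.pkl","rb")); T=wristT(o)
def st(uv,z):
    p=ray("wrist",uv,z,T=T)[:,:2]*1000-S; return np.c_[p@u,p@v].round(1)
print("plate rear top",st([(313,338)],.061))
print("lid front",st([(232,272),(400,272)],.080),"lid back",st([(210,13),(420,13)],.08))
print("bar ends",st([(288,259),(343,259)],.110), "bar rear top",st([(316,271),(316,247)],.110))
print(proj("wrist",np.r_[o["ee_pos"][:2],.11],T))
q=o["ee_pos"][:2]*1000-S; print("tcp",q@u,q@v)
im=cv2.imread("pics/w13.png");cv2.imwrite("pics/w13c.png",cv2.resize(im[180:360,200:430],None,fx=3.4,fy=3.3,interpolation=cv2.INTER_CUBIC))
```

```text
plate rear top [[-155.7    1.5]]
lid front [[-85.2  62. ]
 [-85.1 -64.2]] lid back [[ 82.6  62. ]
 [ 82.7 -63.2]]
bar ends [[-62.9  16.9]
 [-62.9 -18.8]] bar rear top [[-71.4  -1.3]
 [-54.6  -1.3]]
[[315.70709811 257.99827927]]
tcp -62.20906238248208 -1.0838023209205925
```

View pics/w13c.png

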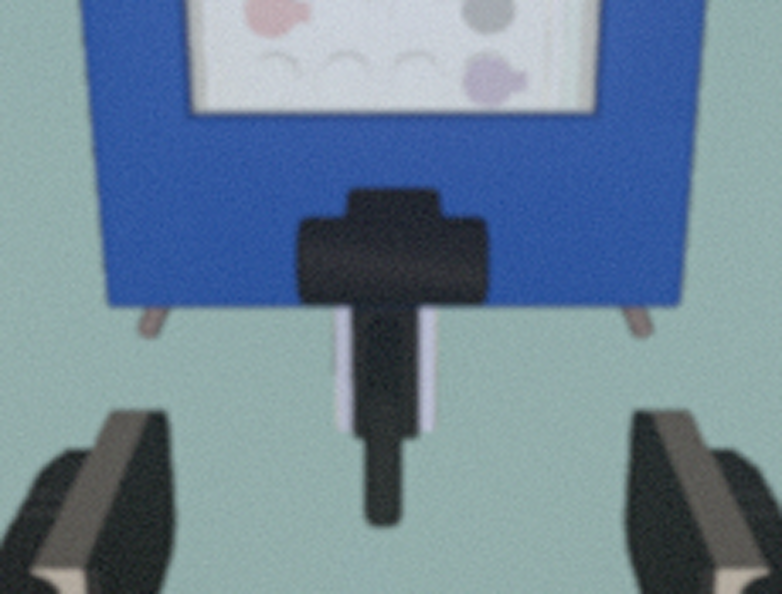

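Call:
apply_moves:
  rows:
    - [0,-0.8,-10,0,0,0,0.3]
    - [0,0,-15,0,0,0,0.3]
    - [0,0,-15,0,0,0,0.3]
    - [0,0,-9,0,0,0,0.3]
    - [0,0,-4,0,0,0,0.3]
    - [0,0,0,0,0,0,0.5]
    - [0,0,0,0,0,0,0.6]
    - [0,0,0,0,0,0,0.7]
    - [0,0,0,0,0,0,0.8]
    - [0,0,0,0,0,0,1]
    - [0,0,0,0,0,0,1]
  grip_force: 50

```text
time: 20.4
ee_pos: [0.5448, 0.1473, 0.1101]
tcp_rot: [180.0, 0.0, 97.7]
wrist_force: [-0.1, -1.4, 0.2]
opening: 0.0002
```

```bash
python3 look.py 14
```

```text
20.4 [0.54482174 0.14733641 0.11009931] [1.79999235e+02 4.84750363e-04 9.77256914e+01] [-0.09742618 -1.36225057  0.23943443] [-0.02393577  0.0098972   0.0217279 ] 0.00015810792694230912
```

View pics/w14.png

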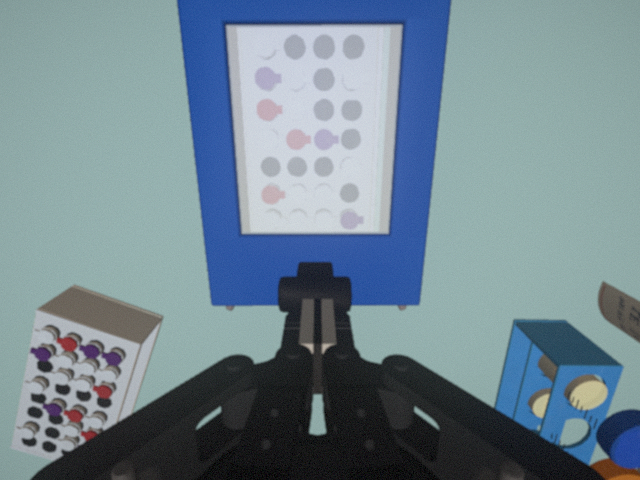

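Run:
```python
from pose import *
o=pickle.load(open("o14.pkl","rb")); T=wristT(o)
e=o["ee_pos"]
for d in (17,0,-2,-20): print(d,proj("wrist",e-[0,0,d/1000],T))
def st(uv,z):
    p=ray("wrist",uv,z,T=T)[:,:2]*1000-S; return np.c_[p@u,p@v].round(1)
print("lid front",st([(211,305),(420,304)],.080),"window front",st([(239,236),(389,234)],.08))
for z in (.10,.11,.12): print(z,"bar ends",st([(278,293),(352,293)],z),st([(315,276)],z),st([(315,310)],z))
for k in (11,12,13):
    print(k,proj("wrist",pickle.load(open(f"o{k}.pkl","rb"))["ee_pos"],wristT(pickle.load(open(f"o{k}.pkl","rb")))))
im=cv2.imread("pics/w14.png");cv2.imwrite("pics/w14c.png",cv2.convertScaleAbs(cv2.resize(im[220:420,220:420],None,fx=4,fy=3,interpolation=cv2.INTER_CUBIC),alpha=2))
s=cv2.cvtColor(camera("side"),cv2.COLOR_RGB2BGR);cv2.imwrite("pics/s14.png",cv2.convertScaleAbs(cv2.resize(s[160:290,180:360],None,fx=4.4,fy=4.4,interpolation=cv2.INTER_CUBIC),alpha=1.6))
print(proj("side",e), get_obs()["time"])
```

```text
17 [[315.38911638 281.57250643]]
0 [[315.21169215 295.86056733]]
-2 [[315.18868985 297.71295326]]
-20 [[314.95706716 316.36564344]]
lid front [[-85.4  62.5]
 [-84.8 -64.5]] window front [[-41.4  42.3]
 [-40.3 -42.7]]
0.1 bar ends [[-67.2  19. ]
 [-67.2 -20.8]] [[-57.2  -0.9]] [[-77.5  -0.9]]
0.11 bar ends [[-62.1  17.8]
 [-62.1 -19.7]] [[-52.7  -1. ]] [[-71.8  -0.9]]
0.12 bar ends [[-57.1  16.5]
 [-57.1 -18.6]] [[-48.3  -1. ]] [[-66.2  -1. ]]
11 [[315.21169215 295.86056733]]
12 [[315.21169215 295.86056733]]
13 [[315.21169215 295.86056733]]
[[264.18285045 203.5396726 ]] 20.55
```

View pics/w14c.png

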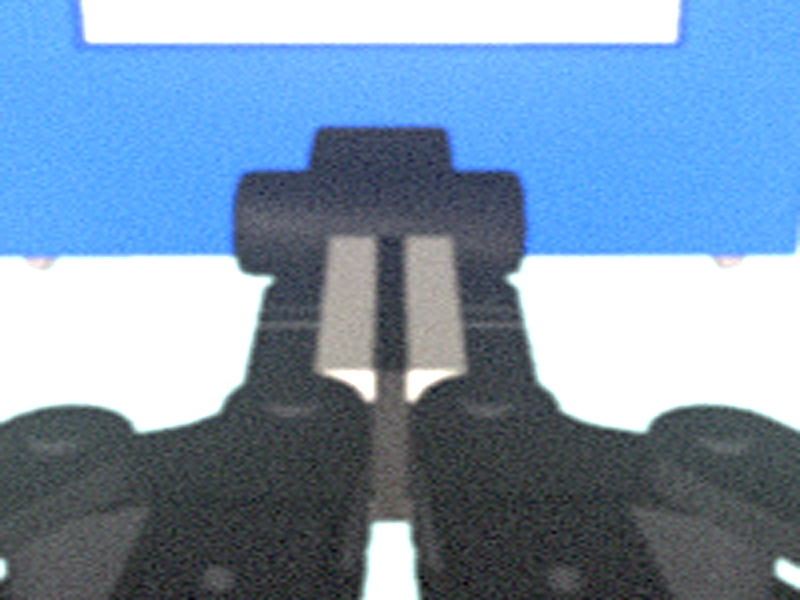

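View pics/s14.png

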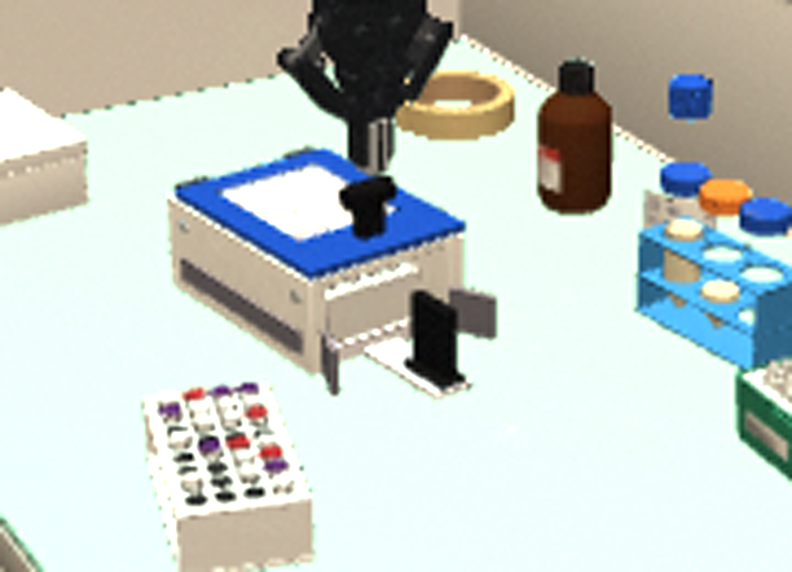

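Run:
```python
from pose import *
o=pickle.load(open("o14.pkl","rb")); T=wristT(o); e=o["ee_pos"]
s=proj("side",e+np.array([0,0,0]))
for dz in (-17,0,10,15,20,25): print(dz,proj("side",e+[0,0,dz/1000]),proj("wrist",e+[0,0,dz/1000]+np.r_[u*.011,0],T))
P1=[calibration("side")["T"][:3,3],ray("side",[(264,199)],0)[0]]; P2=[T[:3,3],ray("wrist",[(318,298)],0,T=T)[0]]
d1=P1[1]-P1[0];d1/=np.linalg.norm(d1);d2=P2[1]-P2[0];d2/=np.linalg.norm(d2)
A=np.c_[d1,-d2];t=np.linalg.lstsq(A,P2[0]-P1[0],rcond=None)[0];a=P1[0]+t[0]*d1;b=P2[0]+t[1]*d2
print(a,b,(a-e)*1000,(b-e)*1000)
# bar in side: center expected
print("bar true proj",proj("side",np.r_[(S-64*u)/1000,.110]),proj("side",np.r_[(S-64*u)/1000,.119]))
print(tip_reach)
```

```text
-17 [[264.30783129 208.8167041 ]] [[315.34963591 263.09852529]]
0 [[264.18285045 203.5396726 ]] [[315.1649338  275.97762038]]
10 [[264.10873363 200.41025859]] [[315.03947552 284.72570221]]
15 [[264.07150731 198.8384621 ]] [[314.97119545 289.48680441]]
20 [[264.03416838 197.26191068]] [[314.89876485 294.53731837]]
25 [[263.99671632 195.68058273]] [[314.82179342 299.90445987]]
[0.54694535 0.15198617 0.1224137 ] [0.54551892 0.15252877 0.12202796] [ 2.1236092   4.64976041 12.31438519] [ 0.69717625  5.19235477 11.92864459]
bar true proj [[263.95169811 203.69164248]] [[263.88435133 200.87498869]]
0.017
```

Call:
apply_moves:
  rows:
    - [0,0,5,0,0,0,0.6]
    - [0,0,0,0,0,0,0.3]
    - [0,0,0,0,0,0,0.3]
    - [0,0,0,0,0,0,0.3]
    - [0,0,-8,0,0,0,0.3]
    - [0,0,-10,0,0,0,0.3]
    - [0,0,-8,0,0,0,0.3]
    - [0,0,-5,0,0,0,0.3]
    - [0,0,0,0,0,0,0.3]

```text
time: 21.68
ee_pos: [0.5446, 0.1473, 0.0836]
tcp_rot: [-180.0, 0.0, 97.7]
wrist_force: [-0.2, 0.3, -0.5]
opening: 0.0596
```

```bash
python3 look.py 15;  python3 - <<'E'
from pose import *
im=cv2.imread("pics/w15.png");cv2.imwrite("pics/w15c.png",cv2.convertScaleAbs(cv2.resize(im[180:420,190:450],None,fx=3,fy=2.5,interpolation=cv2.INTER_CUBIC),alpha=2))
s=cv2.cvtColor(camera("side"),cv2.COLOR_RGB2BGR);cv2.imwrite("pics/s15.png",cv2.convertScaleAbs(cv2.resize(s[160:290,180:360],None,fx=4.4,fy=4.4,interpolation=cv2.INTER_CUBIC),alpha=1.6))
E
```

```text
21.675 [0.5445674  0.14726727 0.08358496] [-1.79957627e+02  4.67558892e-03  9.77251563e+01] [-0.21117403  0.25353071 -0.50602448] [ 0.011813   -0.00466009 -0.05930143] 0.059607540101814335
```

View pics/w15c.png

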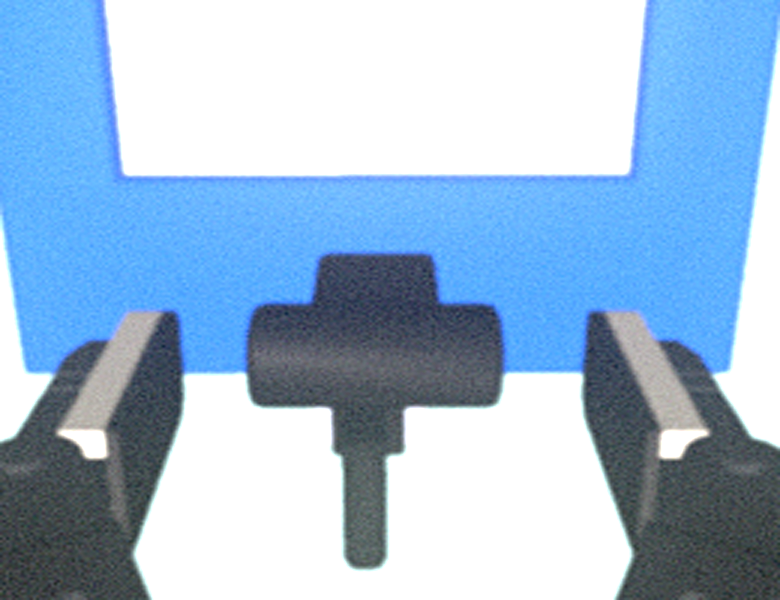

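View pics/s15.png

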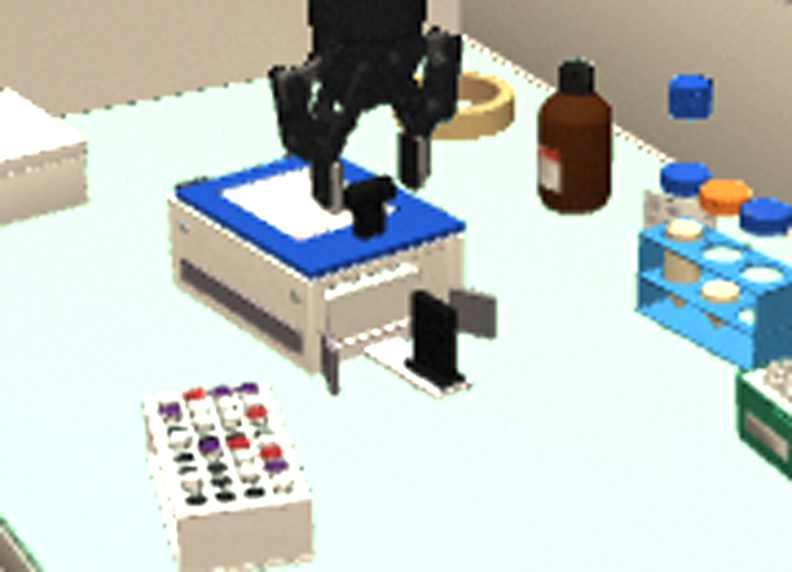

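Call:
apply_moves:
  rows:
    - [0,0,0,0,0,0,0.45]
    - [0,0,0,0,0,0,0.55]
    - [0,0,0,0,0,0,0.65]
    - [0,0,0,0,0,0,0.8]
    - [0,0,0,0,0,0,1]
    - [0,0,0,0,0,0,1]

```text
time: 22.58
ee_pos: [0.5435, 0.1472, 0.0848]
tcp_rot: [-179.9, -0.0, 97.7]
wrist_force: [-7.6, -1.5, 8.1]
opening: 0.0347
```

```bash
python3 look.py 16;  python3 - <<'E'
from pose import *
im=cv2.imread("pics/w16.png");cv2.imwrite("pics/w16c.png",cv2.convertScaleAbs(cv2.resize(im[180:420,190:450],None,fx=3,fy=2.5,interpolation=cv2.INTER_CUBIC),alpha=2))
s=cv2.cvtColor(camera("side"),cv2.COLOR_RGB2BGR);cv2.imwrite("pics/s16.png",cv2.convertScaleAbs(cv2.resize(s[160:290,180:360],None,fx=4.4,fy=4.4,interpolation=cv2.INTER_CUBIC),alpha=1.6))
E
```

```text
22.575 [0.54348139 0.14717799 0.08475308] [-1.79880698e+02 -4.24283198e-03  9.77355260e+01] [-7.63878171 -1.45887213  8.09687513] [-0.29787007  2.05530012 -0.02785043] 0.0347274352617228
```

View pics/w16c.png

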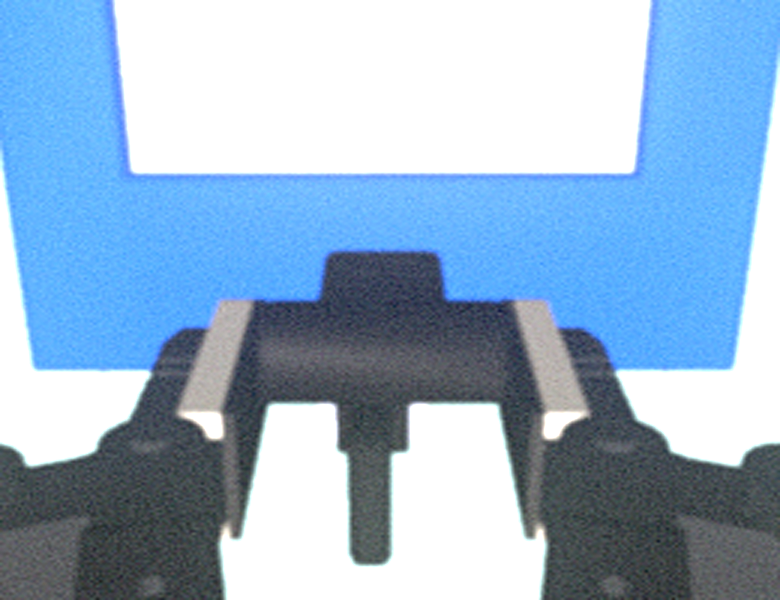

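View pics/s16.png

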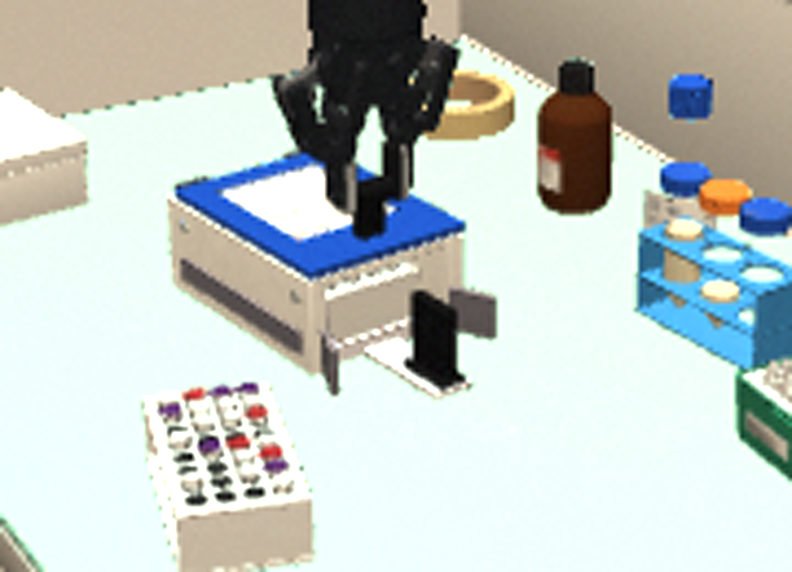

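Run:
```python
from pose import *
th=np.r_[0,0.8,2.2,4.2,6.4,8.6,10.8,13,15.2,17.4,19.6,21.8,24,26.2,28.4,30]
th=np.r_[th,32.2,34.4,36.6,38.8,40.6,42.4,43.6,44.4,45]
f=np.radians(th)+np.arctan2(36,150); R=np.hypot(36,150)
x=-R*np.cos(f);z=R*np.sin(f)
for i in range(1,len(th)): print(th[i],np.round(np.r_[(x[i]-x[i-1])*u,z[i]-z[i-1]],1).tolist())
```

```text
0.8 [-0.1, 0.5, 2.1]
2.2 [-0.1, 1.0, 3.6]
4.2 [-0.2, 1.5, 5.2]
6.4 [-0.3, 1.9, 5.6]
8.6 [-0.3, 2.1, 5.5]
10.8 [-0.3, 2.3, 5.4]
13.0 [-0.3, 2.5, 5.4]
15.2 [-0.4, 2.7, 5.2]
17.4 [-0.4, 2.9, 5.1]
19.6 [-0.4, 3.1, 5.0]
21.8 [-0.4, 3.3, 4.9]
24.0 [-0.5, 3.5, 4.8]
26.2 [-0.5, 3.7, 4.6]
28.4 [-0.5, 3.8, 4.5]
30.0 [-0.4, 2.9, 3.2]
32.2 [-0.6, 4.1, 4.2]
34.4 [-0.6, 4.3, 4.1]
36.6 [-0.6, 4.4, 3.9]
38.8 [-0.6, 4.6, 3.7]
40.6 [-0.5, 3.8, 2.9]
42.4 [-0.5, 3.9, 2.8]
43.6 [-0.4, 2.7, 1.8]
44.4 [-0.2, 1.8, 1.2]
45.0 [-0.2, 1.4, 0.9]
```

Call:
apply_moves:
  rows:
    - [-0.1,0.5,2.1,0,0,0,1]
    - [-0.1,1.0,3.6,0,0,0,1]
    - [-0.2,1.5,5.2,0,0,0,1]
    - [-0.3,1.9,5.6,0,0,0,1]
    - [-0.3,2.1,5.5,0,0,0,1]
    - [-0.3,2.3,5.4,0,0,0,1]

```text
time: 23.48
ee_pos: [0.5421, 0.1571, 0.1105]
tcp_rot: [-179.8, -0.0, 97.8]
wrist_force: [-5.9, 1.6, -6.8]
opening: 0.0347
```

```bash
python3 look.py 17;  python3 - <<'E'
from pose import *
s=cv2.cvtColor(camera("side"),cv2.COLOR_RGB2BGR);cv2.imwrite("pics/s17.png",cv2.convertScaleAbs(cv2.resize(s[160:290,180:360],None,fx=4.4,fy=4.4,interpolation=cv2.INTER_CUBIC),alpha=1.6))
E
```

```text
23.475 [0.54205143 0.1571052  0.11045977] [-1.79790903e+02 -4.17201590e-02  9.77618960e+01] [-5.88242664  1.56495553 -6.83056471] [ 0.0580825   1.08392097 -0.07253118] 0.03472136776792634
```

View pics/s17.png

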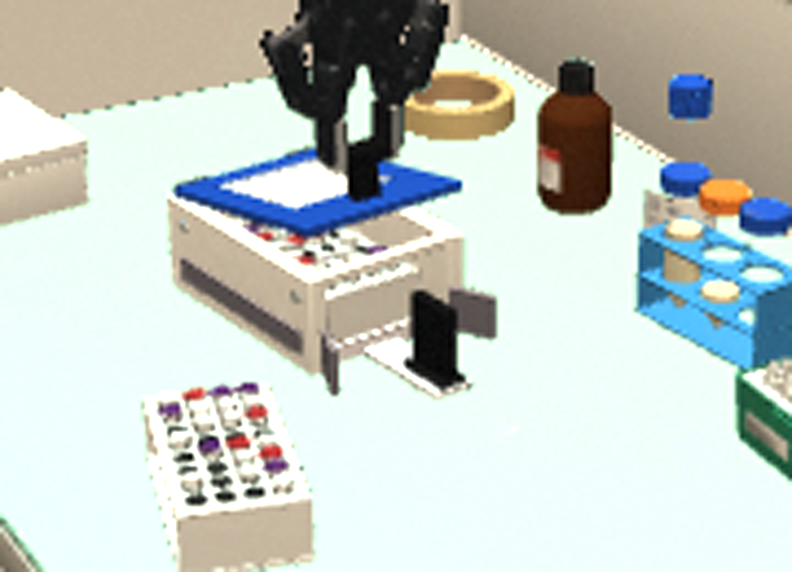

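View pics/w17.png

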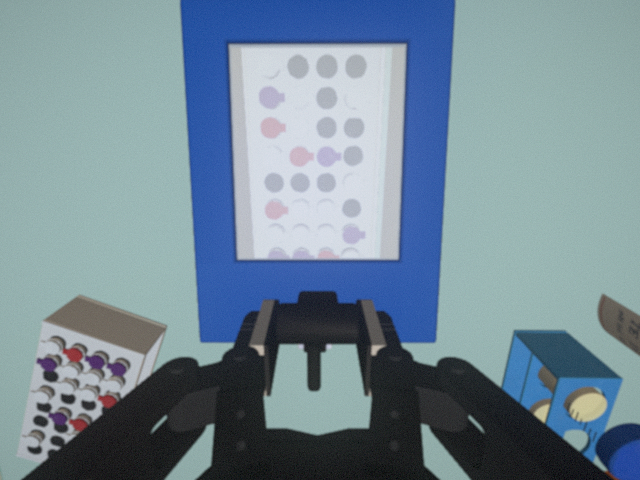

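Call:
apply_moves:
  rows:
    - [-0.3,2.5,5.4,0,0,0,1]
    - [-0.4,2.7,5.2,0,0,0,1]
    - [-0.4,2.9,5.1,0,0,0,1]
    - [-0.4,3.1,5.0,0,0,0,1]
    - [-0.4,3.3,4.9,0,0,0,1]
    - [-0.5,3.5,4.8,0,0,0,1]
    - [-0.5,3.7,4.6,0,0,0,1]
    - [-0.5,3.8,4.5,0,0,0,1]
    - [-0.4,2.9,3.2,0,0,0,1]

```text
time: 24.75
ee_pos: [0.5381, 0.1858, 0.1527]
tcp_rot: [-179.7, -0.0, 97.8]
wrist_force: [-6.6, 4.6, -11.4]
opening: 0.0343
```

```bash
python3 look.py 18;  python3 - <<'E'
from pose import *
s=cv2.cvtColor(camera("side"),cv2.COLOR_RGB2BGR);cv2.imwrite("pics/s18.png",cv2.convertScaleAbs(cv2.resize(s[150:290,180:360],None,fx=4.2,fy=4.2,interpolation=cv2.INTER_CUBIC),alpha=1.6))
E
```

```text
24.75 [0.53809581 0.18575983 0.1527168 ] [-1.79741981e+02 -4.94839449e-02  9.77799152e+01] [ -6.64525211   4.60531207 -11.37864069] [0.52863202 1.12245315 0.0532752 ] 0.034335989026921636
```

View pics/s18.png

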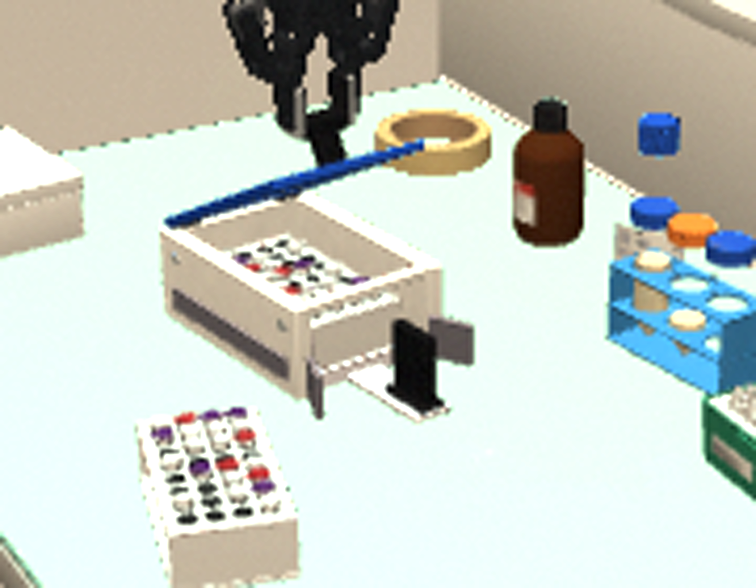

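View pics/w18.png

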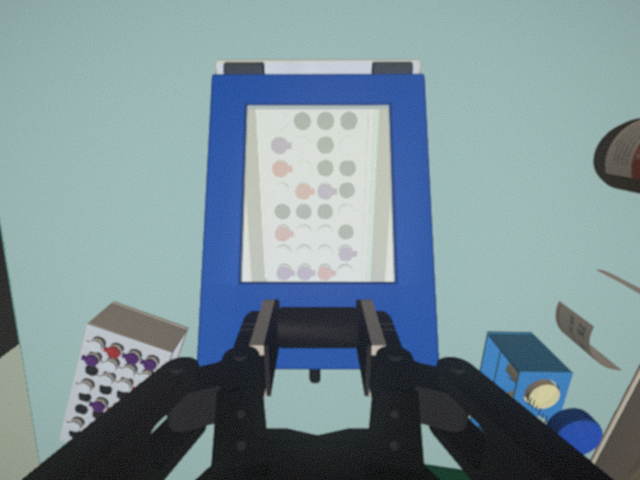

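Call:
apply_moves:
  rows:
    - [-0.4,2.4,2.6,0,0,0,1]
    - [-0.6,4.1,4.2,0,0,0,1]
    - [-0.6,4.3,4.1,0,0,0,1]
    - [-0.6,4.4,3.9,0,0,0,1]
    - [-0.5,3.8,3.1,0,0,0,1]
    - [-0.4,3.0,2.3,0,0,0,1]
    - [-0.3,2.0,1.5,0,0,0,1]
    - [-0.2,1.0,0.7,0,0,0,1]
    - [0,0,0,0,0,0,1]

```text
time: 26.02
ee_pos: [0.5347, 0.2105, 0.1747]
tcp_rot: [-179.7, -0.0, 97.8]
wrist_force: [-6.3, 3.0, -11.3]
opening: 0.0346
```

```bash
python3 look.py 19;  python3 - <<'E'
from pose import *
s=cv2.cvtColor(camera("side"),cv2.COLOR_RGB2BGR);cv2.imwrite("pics/s19full.png",s);cv2.imwrite("pics/s19.png",cv2.convertScaleAbs(cv2.resize(s[150:290,180:360],None,fx=4.2,fy=4.2,interpolation=cv2.INTER_CUBIC),alpha=1.6))
E
```

```text
26.025 [0.53467747 0.21051936 0.17474799] [-1.79737364e+02 -1.91800775e-02  9.77644785e+01] [ -6.30420962   2.95457433 -11.33585143] [ 0.32306164  1.08921724 -0.0578223 ] 0.03455119677044382
```

View pics/s19.png

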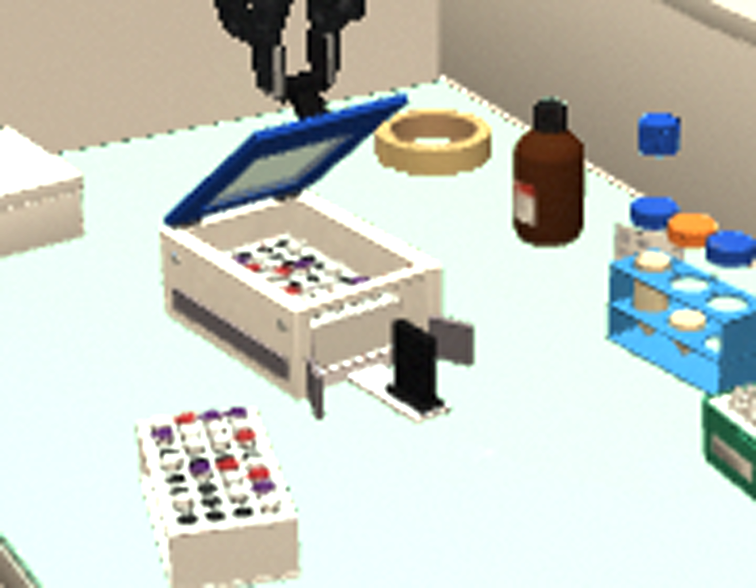

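View pics/w19.png

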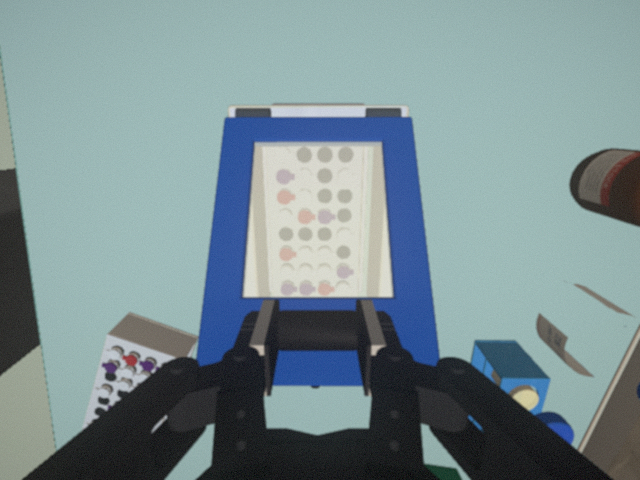

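```bash
cat > ang.py <<'E'
from pose import *
def pl(name,uv,y,T=None):
    # ray ∩ plane y_s=y -> (x_s,z) mm
    T=calibration(name)["T"] if T is None else T
    K=calibration(name)["intrinsics"]
    d=T[:3,:3]@np.linalg.inv(K)@np.r_[uv,1.]; o=T[:3,3]*1000
    n=np.r_[v,0]; t=(y-(o-np.r_[S,0])@n)/(d@n); p=o+t*d-np.r_[S,0]; return p@np.r_[u,0],p[2]
E
python3 - <<'E'
from ang import *
def s(c): return np.array(c)/4.2+[180,150]
for n,c,y in (("front L top",(262,131),63),("back L top",(168,217),63),("front R top",(405,95),-65),("frontR bottom",(408,103),-65)):
    print(n,np.round(pl("side",s(c),y),1))
o=pickle.load(open("o19.pkl","rb"));T=wristT(o)
im=cv2.imread("pics/s19full.png");cv2.imwrite("pics/s19z.png",cv2.convertScaleAbs(cv2.resize(im[160:215,210:285],None,fx=10,fy=10,interpolation=cv2.INTER_CUBIC),alpha=1.6))
E
```

```text
front L top [-51.5 191.3]
back L top [81.4 82.8]
front R top [-39. 185.]
frontR bottom [-42.5 180. ]
```

View pics/s19z.png

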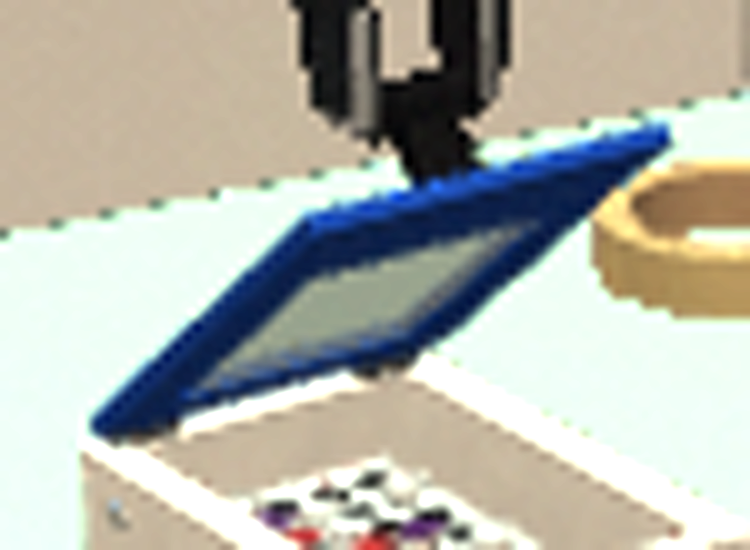

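Run:
```python
from ang import *
def s(c): return np.array(c)/4.4+[180,160]
for n,c,y in (("front L top shut",(312,268),63),("back L top shut",(177,187),63),("front R top shut",(464,222),-65)):
    print(n,np.round(pl("side",s(c),y),1))
print("expect -88,80")
for n,c,y in (("FL",(310,214),63),("BL",(93,422),63),("FR",(668,126),-65)):
    print(n,np.round(pl("side",np.array(c)/10+[210,160],y),1))
for th in (38,40,42,44,45):
  out=[]
  for y in (63,-65):
    t=np.radians(th); X=86-174*np.cos(t)+6*np.sin(t); Z=74+174*np.sin(t)+6*np.cos(t)
    out.append(((proj("side",np.r_[S+X*u+y*v,Z]/1000)[0]-[210,160])*10).round())
  print(th,out)
def pr(X,y,Z): return (proj("side",np.r_[S+X*u+y*v,Z]/1000)[0]-[180,160])*4.4
print("shut pred",pr(-88,63,80),pr(86,63,80),pr(-88,-65,80))
a=cv2.imread("pics/s14.png");cv2.imwrite("pics/s14z.png",cv2.resize(a[130:300,150:480],None,fx=2.4,fy=2.4))
```

```text
front L top shut [-87.5  81.1]
back L top shut [80.3 80.4]
front R top shut [-82.8  77.1]
expect -88,80
FL [-44.2 188.4]
BL [85.9 79.4]
FR [-40.9 185.6]
38 [array([317., 226.]), array([681., 131.])]
40 [array([308., 206.]), array([673., 113.])]
42 [array([299., 187.]), array([664.,  95.])]
44 [array([290., 169.]), array([656.,  77.])]
45 [array([286., 159.]), array([651.,  69.])]
shut pred [312.44726418 269.75183207] [172.77527183 184.89882847] [468.63376775 220.68645495]
```

View pics/s14z.png

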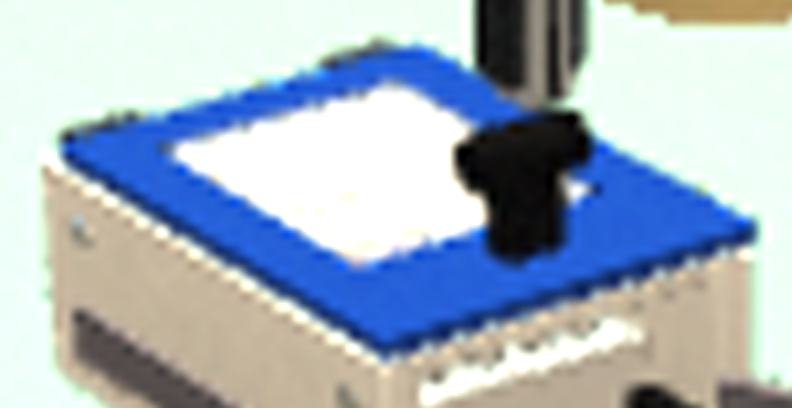

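Run:
```python
from ang import *
a=cv2.imread("pics/w16.png")[270:420,230:400];b=cv2.imread("pics/w19.png")[270:420,230:400]
cv2.imwrite("pics/cmp.png",cv2.convertScaleAbs(cv2.resize(np.hstack([a,b]),None,fx=2.35,fy=3.2,interpolation=cv2.INTER_CUBIC),alpha=2.5))
t=np.radians(39.4+13.5);X=86-154.26*np.cos(t);Z=74+154.26*np.sin(t)
for k,X,Z in((16,-64,110),(19,X,Z)):
    o=pickle.load(open(f"o{k}.pkl","rb")); q=o["ee_pos"]*1000-np.r_[S,0]
    print(k,"bar rel tcp",X-q[:2]@u,Z-q[2], proj("wrist",np.r_[S+X*u-1*v,Z]/1000,wristT(o)))
```

```text
16 bar rel tcp -0.33774833757138367 25.246917732777618 [[317.71222728 323.24115451]]
19 bar rel tcp -7.338603509690014 22.287301944150016 [[318.00818669 333.19151622]]
```

View pics/cmp.png

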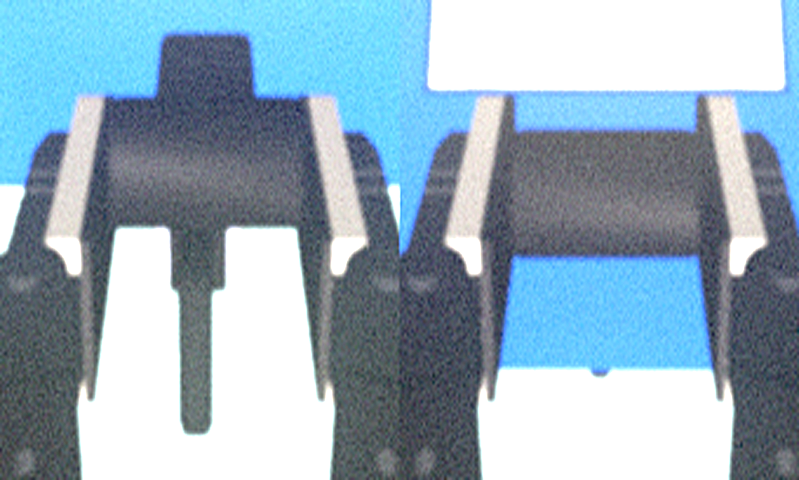

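Call:
apply_moves:
  rows:
    - [0,0,0,0,0,0,1]
    - [-0.2,1.0,0.8,-0.55,-0.08,0,1]
    - [-0.2,1.7,1.3,-0.92,-0.13,0,1]
    - [-0.3,2.0,1.6,-1.1,-0.15,0,1]
    - [-0.3,2.0,1.6,-1.1,-0.15,0,1]
    - [-0.2,1.7,1.3,-0.92,-0.13,0,1]
    - [-0.2,1.2,0.9,-0.65,-0.09,0,1]
    - [-0.1,0.6,0.4,-0.3,-0.04,0,1]
    - [0,0,0,0,0,0,1]
  grip_force: 90

```text
time: 27.3
ee_pos: [0.5333, 0.2205, 0.183]
tcp_rot: [-179.8, 5.6, 97.8]
wrist_force: [-5.7, 1.0, -9.6]
opening: 0.0329
```

```bash
python3 look.py 20;  python3 - <<'E'
from ang import *
s=cv2.cvtColor(camera("side"),cv2.COLOR_RGB2BGR);cv2.imwrite("pics/s20full.png",s);cv2.imwrite("pics/s20z.png",cv2.convertScaleAbs(cv2.resize(s[155:215,210:285],None,fx=10,fy=10,interpolation=cv2.INTER_CUBIC),alpha=1.6))
for th in (42,43,44,45,46):
  t=np.radians(th); X=86-174*np.cos(t)+6*np.sin(t); Z=74+174*np.sin(t)+6*np.cos(t)
  print(th,[((proj("side",np.r_[S+X*u+y*v,Z]/1000)[0]-[210,155])*10).round() for y in (63,-65)])
E
```

```text
27.3 [0.53330481 0.22047749 0.18302533] [-179.78154309    5.60418546   97.77241137] [-5.67015906  1.0419513  -9.60100148] [ 0.06832582  1.17656099 -0.22289126] 0.03285647480430934
42 [array([299., 237.]), array([664., 145.])]
43 [array([295., 228.]), array([660., 136.])]
44 [array([290., 219.]), array([656., 127.])]
45 [array([286., 209.]), array([651., 119.])]
46 [array([281., 200.]), array([647., 110.])]
```

View pics/s20z.png

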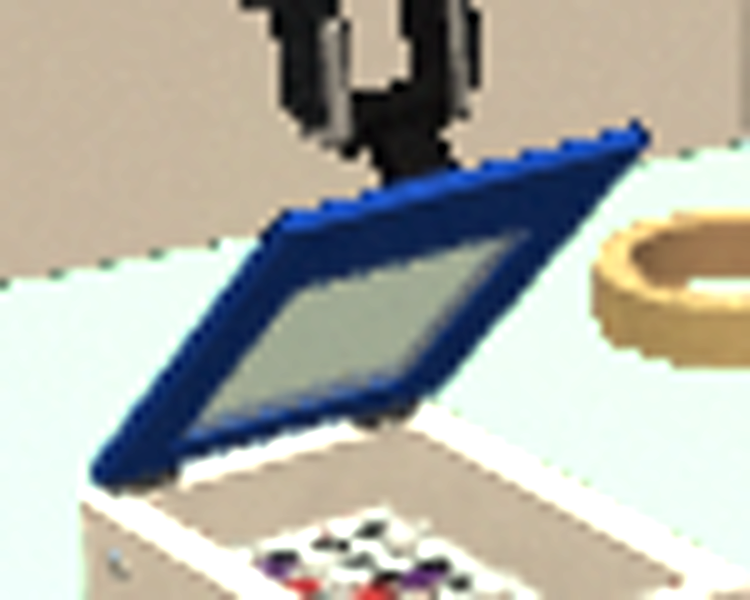

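View pics/w20.png

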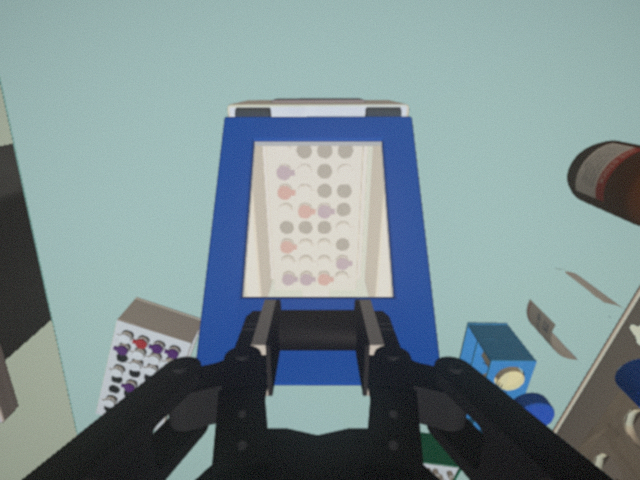

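Run:
```python
from ang import *
for k,f,b in ((20,[(197,383),(439,384)],[(225,117),(412,117)]),(19,[(197,385),(438,385)],[(225,118),(412,118)])):
    o=pickle.load(open(f"o{k}.pkl","rb"));T=wristT(o)
    # intersect each corner ray with planes y_s=63,-65
    for P,n in((f,"front"),(b,"back")):
        print(k,n,np.round(pl("wrist",P[0],63,T),1),np.round(pl("wrist",P[1],-65,T),1))
    F=np.mean([pl("wrist",f[0],63,T),pl("wrist",f[1],-65,T)],0);B=np.mean([pl("wrist",b[0],63,T),pl("wrist",b[1],-65,T)],0)
    print(F,B,"angle",np.degrees(np.arctan2(F[1]-B[1],B[0]-F[0])),np.linalg.norm(F-B), "front vs hinge", np.degrees(np.arctan2(F[1]-74,86-F[0])-np.arctan2(6,174)))
```

```text
20 front [-35.8 195.8] [-36.3 195.4]
20 back [87.3 79.5] [87.3 78.5]
[-36.08447686 195.61456843] [87.33547303 79.01753318] angle 43.37170288645118 169.7861969143806 front vs hinge 42.91458653997949
19 front [-47.9 183.3] [-48.9 181.4]
19 back [86.4 79.7] [86.5 78.3]
[-48.44620883 182.34878531] [86.45676974 79.00357188] angle 37.4546660584454 169.9383616733969 front vs hinge 36.890041462768515
```

Call:
apply_moves:
  rows:
    - [-0.1,0.6,0.4,-0.3,-0.04,0,1]
    - [-0.1,0.5,0.4,-0.3,-0.04,0,1]
    - [0,0,0,0,0,0,1]
    - [0,0,0,0,0,0,1]
    - [0,0,0,0,0,0,1]
    - [0,0,0,0,0,0,1]
    - [0,0,0,0,0,0,1]
    - [0,0,0,0,0,0,1]

```text
time: 28.45
ee_pos: [0.5332, 0.2215, 0.1838]
tcp_rot: [-179.8, 6.2, 97.8]
wrist_force: [-5.6, 0.9, -10.6]
opening: 0.0335
```

```bash
python3 look.py 21;  python3 - <<'E'
from ang import *
s=cv2.cvtColor(camera("side"),cv2.COLOR_RGB2BGR);cv2.imwrite("pics/s21full.png",s);cv2.imwrite("pics/s21z.png",cv2.convertScaleAbs(cv2.resize(s[155:215,210:285],None,fx=10,fy=10,interpolation=cv2.INTER_CUBIC),alpha=1.6))
print(get_obs()["qd"])
E
```

```text
28.45 [0.53318104 0.22147241 0.18376263] [-179.7822528     6.19799165   97.75892577] [ -5.56232483   0.88406346 -10.61348291] [ 0.13097349  1.17581677 -0.21659116] 0.033496197185653664
[ 0.02467268 -0.03224033 -0.00441004  0.15669847  0.08357529  0.0436739 ]
```

View pics/s21z.png

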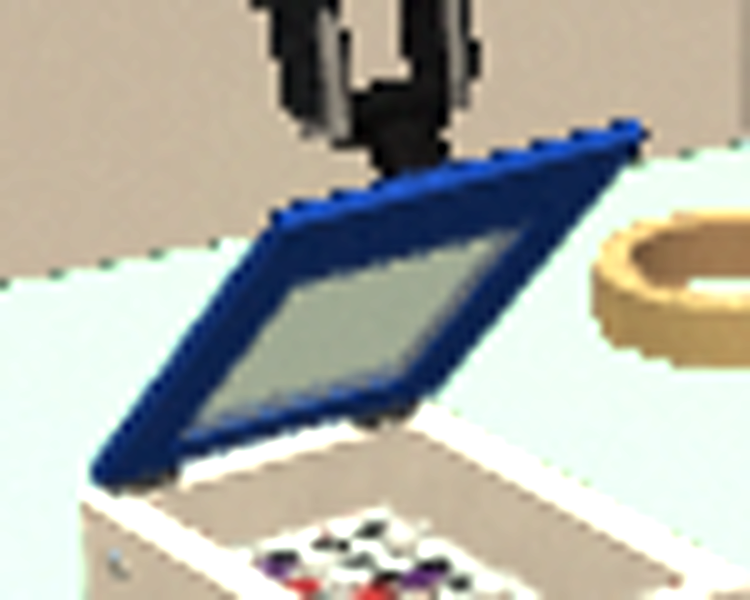

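View pics/s21full.png

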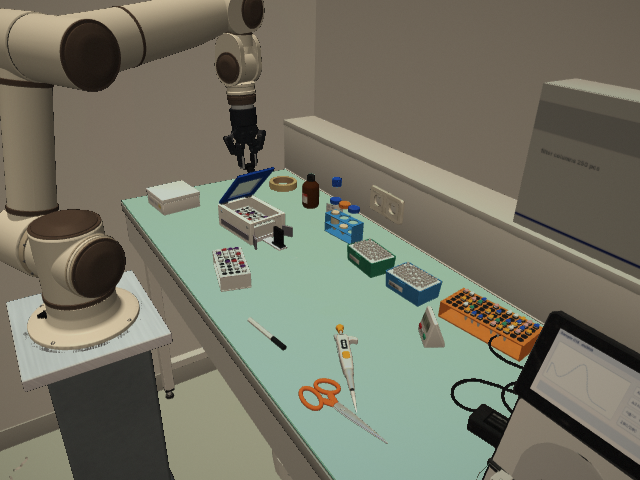

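View pics/t21.png

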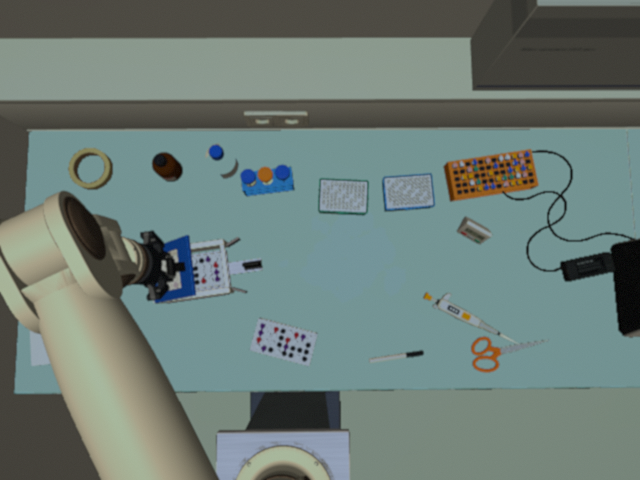

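Run:
```python
from ang import *
im=cv2.imread("pics/t21.png");cv2.imwrite("pics/t21z.png",cv2.convertScaleAbs(cv2.resize(im[225:310,150:270],None,fx=6.5,fy=6.5,interpolation=cv2.INTER_CUBIC),alpha=1.6))
for th in (42,43,44,45,46):
  t=np.radians(th)
  o=[]
  for lz in (6,-2):
    X=86-174*np.cos(t)+lz*np.sin(t); Z=74+174*np.sin(t)+lz*np.cos(t)
    o+=[((proj("top",np.r_[S+X*u+y*v,Z]/1000)[0]-[150,225])*6.5).round() for y in (63,-65)]
  print(th,o)
print("plate rear top, tongue rear",[((proj("top",np.r_[S+X*u+y*v,Z]/1000)[0]-[150,225])*6.5).round() for X,y,Z in ((-160,0,61),(-120,0,61),(-80,47,14),(-80,-47,14))])
```

```text
42 [array([315., 450.]), array([270.,  59.]), array([336., 448.]), array([290.,  59.])]
43 [array([307., 451.]), array([262.,  59.]), array([328., 449.]), array([282.,  59.])]
44 [array([299., 452.]), array([253.,  59.]), array([320., 450.]), array([275.,  59.])]
45 [array([290., 453.]), array([245.,  59.]), array([312., 451.]), array([267.,  59.])]
46 [array([282., 454.]), array([236.,  59.]), array([304., 452.]), array([258.,  59.])]
plate rear top, tongue rear [array([707., 235.]), array([598., 250.]), array([525., 397.]), array([495., 151.])]
```

View pics/t21z.png

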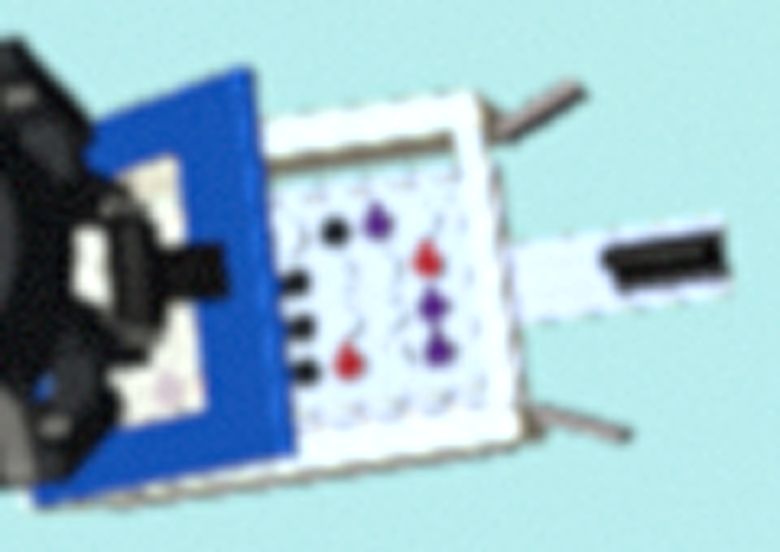

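Run:
```python
from ang import *
im=cv2.imread("pics/t21.png");cv2.imwrite("pics/t21y.png",cv2.resize(im[250:285,210:270],None,fx=12,fy=12,interpolation=cv2.INTER_NEAREST))
def P(X,y,Z): return ((proj("top",np.r_[S+X*u+y*v,Z]/1000)[0]-[210,250])*12).round()
for n,a in (("rear top",(-160,0,61)),("rear base",(-160,0,5)),("front top",(-120,0,61)),("tongue end",(-160,0,5)),("station mouth top",(-86,0,72)),("cheek tips",(-117,64,34)),("",(-117,-64,34))): print(n,P(*a))
```

```text
rear top [585. 133.]
rear base [614. 153.]
front top [384. 162.]
tongue end [614. 153.]
station mouth top [203. 182.]
cheek tips [428. 489.]
 [ 348. -139.]
```

View pics/t21y.png

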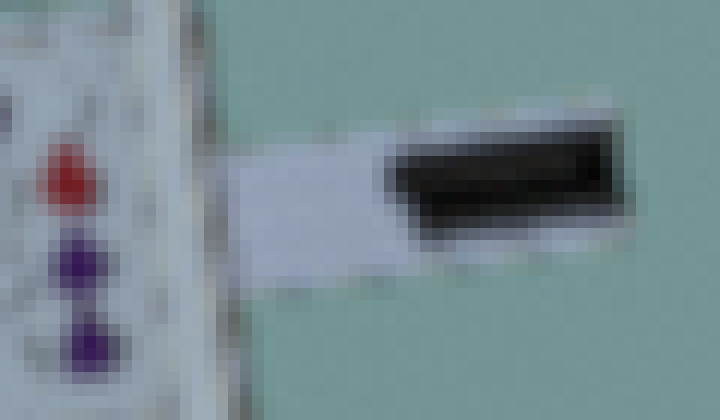

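```bash
python3 -c "
from workcell import *
o=get_obs();print(o['time'],o['ee_pos'],o['opening']);print(job_done())"
```

```text
28.6 [0.53317895 0.22148861 0.18374346] 0.0336332127623534
the job is handed in; nothing more can be done
None
```

I slid the tray with the tube rack fully home into the station while its lid was shut. I then raised the lid by its black grip to about 45° and handed the job in at 28.6 s, still holding it.

**Tray:** It met the end wall with about 19 N of push. In the last top view, its grip plate sits within about 1 mm of the fully home position. The tubes are upright, and nothing else on the bench looked moved in the last side and top views.

**Lid angle:** My three views disagree slightly: about 45.3° from the side, 46° from the top and 44° from the wrist. They average about 45°. The wrist figure is its last reading, 43.4°, taken just before a final 0.6° lift.

**Hold:** The fingers are closed on the grip with 90 N, their opening is 33.6 mm, and the arm is still.

**What did not go as expected:**
- **Finger length:** The fingertips are about 12 mm or more shorter than `tip_reach` says. The first pinch closed on nothing above the grip, so I went lower and gripped it there.
- **Tray hold:** For the same reason, the tray plate was held only near its top and twisted about 3° between the fingers. I corrected that before the tray entered the station.
- **Lid grip:** The grip bar shifted about 7 mm between the pads while the lid rose. I raised the last few degrees by tilting the tool with the lid, after which it did not shift further.

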